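Put away the class set of test tubes and stoppers

ROBOT

A 7-joint arm with a two-finger parallel gripper is mounted at the origin on the work surface. World frame = base frame: x ahead of the robot, y to its left, z up, the work surface at z = 0. Lengths are in m, angles in rad, forces in N, time in s.
With the tool pointing down it reaches from about 0.4 to 0.925 m from the base axis. Payload 4.1 kg.
Tool frame: the origin (TCP) lies midway between the tips of the shut fingers; the grasp point (between the pads) lies 19 mm behind it (env.tcp_to_grasp is the z of the grasp point in the tool frame, in m); z points along the fingers, y is the direction in which the jaws open and shut (so a half turn about z gives the same grasp; the last joint's range is limited). The gripper opens to 85 mm and grips with 20 to 120 N. Pads are 22 mm wide; open, the fingers measure 114 mm over their backs; the gripper's body (76 mm by 85 mm) begins 54 mm behind the grasp point. The pads swing forward as they close: fully open they stand 13 mm farther back than shut.
Start: joints at [1.21, 0.398, 0.045, 1.537, -0.019, 1.207, -0.051], TCP at [0.168, -0.628, 0.231] pointing down, gripper open.
Joint ranges: [-2.82, 2.82], [-0.49, 2.23], [-1.37, 1.46], [0, 2.46], [-1.36, 4.5], [0.23, 2], [-2.94, 2.94]. Speed limits (rad/s): [2.57, 2.57, 3.14, 3.14, 3.14, 3.14, 3.14].

INTERFACE

Orientations are given as a unit quaternion [x, y, z, w].
In Python, from bench import env, cams, finish_job gives the robot as it stands.
- The arm moves only by the tool move_arm, never from a script. Its argument "deltas" is a list of rows, each a list of 7 numbers: the shift along the world's x, y, z in m, then the turn, a rotation vector about the world's x, y, z in degrees, then the opening, from -1 (shut) to 1 (fully open). In form: [[dx, dy, dz, wx, wy, wz, claw], ...]. A call has exactly 10 rows; each row shifts and turns the commanded pose from where the row before left it; what a row does not reach is not made up. A row lasts 1/10 s, in which the tool goes at most 50 mm and 8.59 degrees, less where a joint would pass 70% of its speed; a pose out of reach is approached as far as the arm can. A call with a gripper value outside its range is refused whole. The fingers move at their own pace and stop on an object; "newtons" is the grip in N (left out, the last holds). Time passes only in rows, so rows that do not move let the fingers close, or fill a call up. It gives the time, the measured TCP pose, the force and the opening at its end, in the units of the state.
- env.observe(): the state, without advancing time (a new reading comes with each control period).
- cams.get_image(name): name is "side" or "top"; returns a dict with "img" (400x640x3 uint8, red, green, blue), "vertical_fov" (degrees; the focal length in pixels is half the picture's height over the tangent of half this angle, whatever the lens; pixels are square), "cx", "cy" (the principal point, pixels), "k1" (the pictures are not rectified: a ray, as slopes to the right and down, at radius r is drawn at 1 + k1 r^2 times it, then the intrinsics apply), "origin" and "rotation" of the camera in the world. Camera axes: x right, y down, z forward; pixel columns grow to the right and rows downward; lengths in m; the calibration is good to about 2 mm. A picture is of the moment at which its call begins. There is no depth.
- finish_job(): hands the job in, once; it reports no verdict.
The state is a dict: "t": time; "qpos": joint angles; "qvel": joint speeds; "joint_efforts": joint torques, N m; "eef_pos": TCP position; "tool_rot": TCP orientation; "wrist_force": force on the tool from outside, world axes, zero at the start; "ft_torque": the same for the moment, N m; "finger_gap": finger opening in m.
Only numpy, scipy, OpenCV 4.12 (cv2) and the standard library are available. Lean on these libraries where they do the work, as an engineer would, in place of code of your own. Each camera call takes 0.05 s, during which the arm holds its last target.

TASK

Put the test-tube set away: first take the steel dish by its handle, tip all its rubber stoppers into the open well of the white tray, and set the dish back upright on the black mat. Then take the rake from its rest and comb it through the tray's grooved bay until every test tube lies down in a groove, one to a groove, and stand the rake back in its rest. Move the tubes only with the rake, never with the gripper, and leave the other things on the bench where they are.

Things in the scene. Friction and masses are not known exactly. Their poses are not given: they have to be found in the camera images.
- kit: White plastic tray fixed to the table, footprint x -64..64, y -162..142 mm from its origin (on the table), walls 5 mm thick, all wall tops 42 mm above the table. The -y part is the grooved bay, the +y part the stopper well, a 5 mm wall between them at y = 29.5. The bay's floor beyond its outer grooves is a 35 degree bank, 13 mm above the ridge tops where it meets the side wall
- bay (a point): middle of the grooved bay at ridge-top height (19 mm above the table); axes as the tray's. Inside it is 118 mm long (x), 184 mm wide (y). 8 grooves along x, 15 mm wide, 11 mm deep, parted by 4 mm ridges: centres at y = +-9.5, +-28.5, +-47.5, +-66.5. Banks rise from y = +-74 to the side walls at +-92. Wall tops are 23 mm above here. A tube in a groove stands 1 mm above the ridges
- well (a point): middle of the floor (8 mm above the table) of the stopper well, an open compartment 118 mm (x) by 105 mm (y) inside, walls 34 mm high above this floor; axes as the tray's
- mat: black rubber mat, 190 (x) x 150 (y) x 3 mm, fixed flat on the table, the dish's place; origin at the centre of its underside. It may be on the left or the right
- dish: steel dish with three 22 mm walls, open at its +x end, 120 (x) x 86 (y) mm, floor 3 mm thick, with a level black handle at its -x end: a bar 62 mm long (x -138 to -76), 16 mm wide (y), 20 mm high, its middle 24 mm above the dish's underside; origin at the centre of the dish's underside, z up, about 0.16 kg. It starts on the mat with the stoppers on it
- dish_mouth (a point): middle of the dish's open edge, on its floor: 60 mm to +x of the dish's origin
- rest: grey plastic rake rest fixed to the table, 100 (x) x 50 (y) x 36 mm high, with a 14 mm wide slot along its x, open at both ends, slot floor 4 mm above the table; origin at the centre of its underside. It may be on the left or the right
- rake: hand rake: 8 steel tines in a row along x (6 mm thick, 13 mm apart, 97 mm over all, 30 mm long) below a head 104 (x) x 30 (y) x 12 mm, with an upright wooden grip 40 (x) x 18 (y) mm on its middle, from 42 to 102 mm above the tine tips; about 0.13 kg. Origin: middle of the row at the tips, z up. In the rest it starts upright, tines in the slot, tips 6 mm above the table, head on the cheeks
- tube1: amber glass test tube, smooth and slippery, a rod 12 mm thick and 100 mm long along its own x, 14 g; origin at its middle, on its axis. May be absent. Most start lying crosswise, loose on the ridges or on other tubes in the bay; one may already lie in a groove. In a groove its origin is 14 mm above the table; lying on the ridges, 25 mm or more
- tube2: amber glass test tube, smooth and slippery, a rod 12 mm thick and 100 mm long along its own x, 14 g; origin at its middle, on its axis. May be absent. Most start lying crosswise, loose on the ridges or on other tubes in the bay; one may already lie in a groove. In a groove its origin is 14 mm above the table; lying on the ridges, 25 mm or more
- tube3: amber glass test tube, smooth and slippery, a rod 12 mm thick and 100 mm long along its own x, 14 g; origin at its middle, on its axis. May be absent. Most start lying crosswise, loose on the ridges or on other tubes in the bay; one may already lie in a groove. In a groove its origin is 14 mm above the table; lying on the ridges, 25 mm or more
- tube4: amber glass test tube, smooth and slippery, a rod 12 mm thick and 100 mm long along its own x, 14 g; origin at its middle, on its axis. May be absent. Most start lying crosswise, loose on the ridges or on other tubes in the bay; one may already lie in a groove. In a groove its origin is 14 mm above the table; lying on the ridges, 25 mm or more
- tube5: amber glass test tube, smooth and slippery, a rod 12 mm thick and 100 mm long along its own x, 14 g; origin at its middle, on its axis. May be absent. Most start lying crosswise, loose on the ridges or on other tubes in the bay; one may already lie in a groove. In a groove its origin is 14 mm above the table; lying on the ridges, 25 mm or more
- tube6: amber glass test tube, smooth and slippery, a rod 12 mm thick and 100 mm long along its own x, 14 g; origin at its middle, on its axis. May be absent. Most start lying crosswise, loose on the ridges or on other tubes in the bay; one may already lie in a groove. In a groove its origin is 14 mm above the table; lying on the ridges, 25 mm or more
- stopper1: black rubber stopper, tapering slightly, about 17 mm diameter, 20 mm high, 12 g; origin at its middle. May be absent
- stopper2: black rubber stopper, tapering slightly, about 17 mm diameter, 20 mm high, 12 g; origin at its middle. May be absent
- stopper3: black rubber stopper, tapering slightly, about 17 mm diameter, 20 mm high, 12 g; origin at its middle. May be absent
- stopper4: black rubber stopper, tapering slightly, about 17 mm diameter, 20 mm high, 12 g; origin at its middle. May be absent
- stopper5: black rubber stopper, tapering slightly, about 17 mm diameter, 20 mm high, 12 g; origin at its middle. May be absent
- petri: bystander, to be left alone: glass culture dish 90 mm across, 16 mm high; origin at the middle of its underside
- brush: bystander, to be left alone: hand brush, 170 mm long along x, lying on the table
- beaker: bystander, to be left alone: glass beaker 68 mm across, 85 mm high; origin at the middle of its underside
- reagent: bystander, to be left alone: green glass bottle 60 mm across, 130 mm high; origin at the middle of its underside
Mind the look-alikes: they are no part of the job. Leave any red look-alike of the dish alone.

How it is judged:
By the outcome, as a careful person would: the job done as asked, in the order asked, and still so for the second after the job is handed in, with the robot touching nothing.
Of tube4, tube5, tube6 only 1 to 3 are there at a start; the rules pass over those that are not, and their reading is None.
Of stopper1, stopper2, stopper3, stopper4, stopper5 only 3 to 5 are there at a start; the rules pass over those that are not, and their reading is None.
At some moment in a run one of dish, stopper1, stopper2, stopper3, stopper4, stopper5 may be knocked a few centimetres aside while the robot is not near it.
It also fails if it takes over 200 s, if anything falls off the work surface, if the arm or the gripper's body presses on something with over 40 N, if the wrist force passes 120 N, or if a joint passes its speed limit or range.

## Working session

There is one attempt and no reset: what is moved stays moved. The work goes in short steps, Python scripts to look and compute and a tool call to move; the robot and the scene stay as the last step left them, time stands still between calls to the robot, and variables do not carry over. Pictures are saved under pics/ and viewed, and the job is handed in when it is done.

Besides the shell and the picture viewer there is one more tool, called as a command line: name --pt "numbers of a row" for each row, then --argument value for the rest. move_arm: Moves the arm, as the interface text tells. Its arguments: {"type":"object","properties":{"deltas":{"type":"array"},"newtons":{"type":"number"}},"required":["deltas"]}

```bash
ls; mkdir -p pics
python3 - <<'E'
from bench import env,cams
import cv2
o=env.observe();print({k:(v.round(3).tolist() if hasattr(v,'round') and not isinstance(v,float) else v) for k,v in o.items()})
print(env.tcp_to_grasp)
for n in('top','side'):
    d=cams.get_image(n);cv2.imwrite(f'pics/{n}0.png',d['img'][...,::-1]);d.pop('img');print(n,d)
E
```

```text
pics
{'t': 0.0, 'qpos': [1.21, 0.399, 0.045, 1.538, -0.019, 1.207, -0.051], 'qvel': [0.0, 0.001, 0.001, -0.001, -0.001, -0.0, 0.001], 'joint_efforts': [0.0, -47.512, 1.364, -25.422, 0.011, 0.009, 0.0], 'eef_pos': [0.168, -0.627, 0.23], 'tool_rot': [0.991, 0.131, -0.0, -0.001], 'wrist_force': [-0.712, 0.142, 0.535], 'ft_torque': [0.017, -0.004, 0.006], 'finger_gap': 0.08519967334414623}
-0.0187
top {'vertical_fov': 53.37261242950222, 'cx': 326.8278515778158, 'cy': 199.92041997976568, 'k1': -0.013328927625295639, 'origin': array([ 0.41473272, -0.09419554,  1.05363018]), 'rotation': array([ 0.707005  , -0.70208351,  0.05429189, -0.06538398])}
side {'vertical_fov': 51.058145960282594, 'cx': 313.2439888558137, 'cy': 201.6628888963407, 'k1': 0.01399347600443182, 'origin': array([ 0.23682395, -0.93010906,  1.07805206]), 'rotation': array([ 0.91706609, -0.18352748,  0.06627303, -0.34772882])}
```

View pics/top0.png

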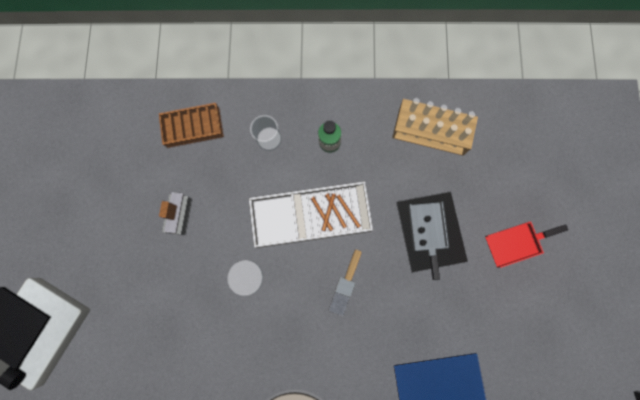

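View pics/side0.png

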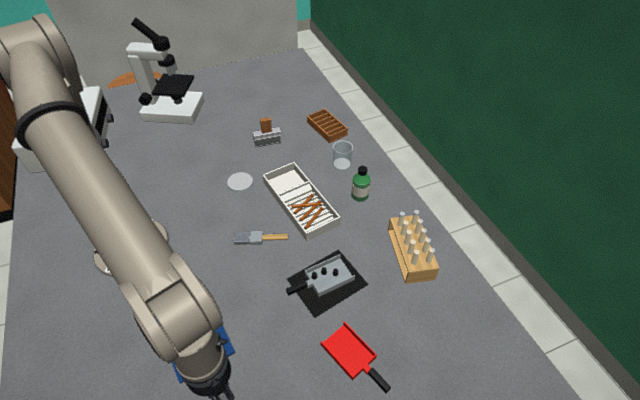

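The top view shows the tray at about (311,215), with the well on the left. The steel dish is on the black mat at (430,230) with its handle pointing down. The red look-alike at (515,245) is to be left alone. The rake is in its rest at (174,213), and the brush is at (347,280). Next I'll take enlarged crops.

```bash
cat > h.py <<'E'
import numpy as np,cv2
from scipy.spatial.transform import Rotation as R
from bench import env,cams
def get(n):
    d=cams.get_image(n); d['f']=200/np.tan(np.radians(d['vertical_fov']/2)); d['R']=R.from_quat(d['rotation']).as_matrix(); return d
def ray(d,u,v):
    K=np.array([[d['f'],0,d['cx']],[0,d['f'],d['cy']],[0,0,1.]])
    p=cv2.undistortPoints(np.array([[[u,v]]],float),K,np.array([d['k1'],0,0,0.]),)[0,0]
    return d['R']@np.array([p[0],p[1],1.])
def onplane(d,u,v,z):
    r=ray(d,u,v); return d['origin']+r*(z-d['origin'][2])/r[2]
def proj(d,P):
    q=d['R'].T@(np.asarray(P,float)-d['origin']); s=q[:2]/q[2]; s=s*(1+d['k1']*(s@s)); return s*d['f']+[d['cx'],d['cy']]
def tri(d1,p1,d2,p2):
    r1=ray(d1,*p1);r2=ray(d2,*p2);r1/=np.linalg.norm(r1);r2/=np.linalg.norm(r2)
    A=np.stack([r1,-r2],1);s=np.linalg.lstsq(A,d2['origin']-d1['origin'],rcond=None)[0]
    a=d1['origin']+s[0]*r1;b=d2['origin']+s[1]*r2
    return (a+b)/2,np.linalg.norm(a-b)
def crop(d,x0,y0,w,h,s,fn):
    cv2.imwrite('pics/'+fn,cv2.resize(d['img'][y0:y0+h,x0:x0+w,::-1],None,fx=s,fy=s,interpolation=cv2.INTER_CUBIC))
E
python3 - <<'E'
from h import *
d=get('top')
crop(d,240,175,140,80,5.5,'a_tray.png')
crop(d,390,185,90,100,6,'a_dish.png')
crop(d,150,180,60,65,8,'a_rake.png')
s=get('side')
crop(s,255,155,130,90,6,'a_trayS.png')
crop(s,280,240,100,80,7,'a_dishS.png')
crop(s,240,105,60,50,8,'a_rakeS.png')
E
```

```text
(no output)
```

View pics/a_tray.png

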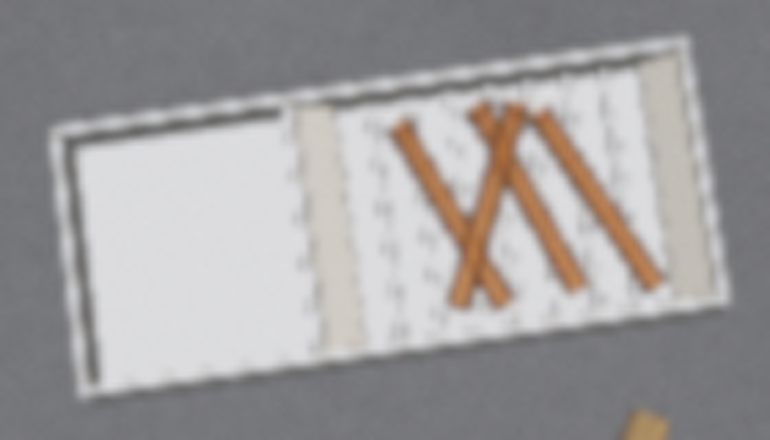

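View pics/a_dish.png

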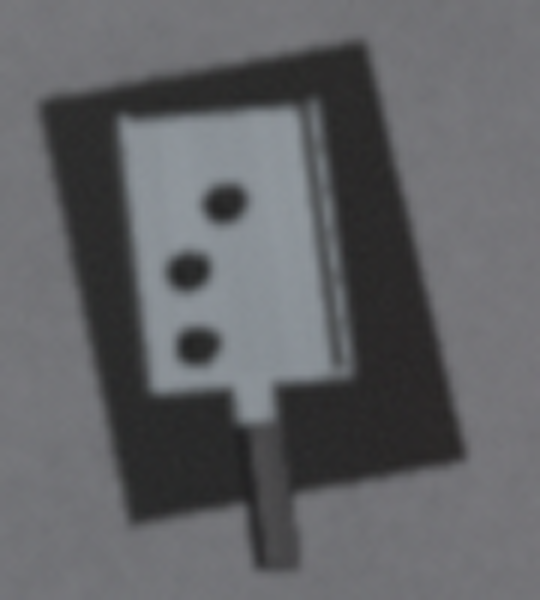

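View pics/a_rake.png

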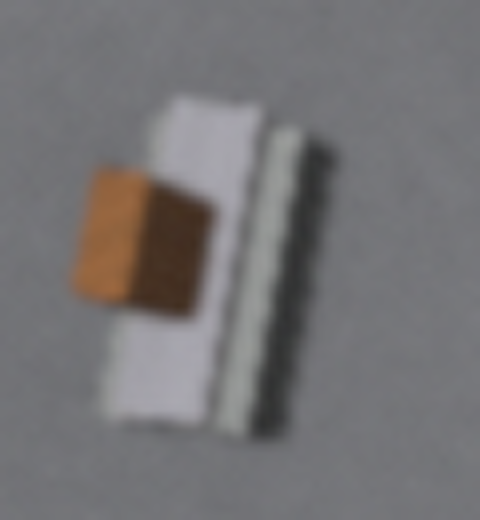

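View pics/a_trayS.png

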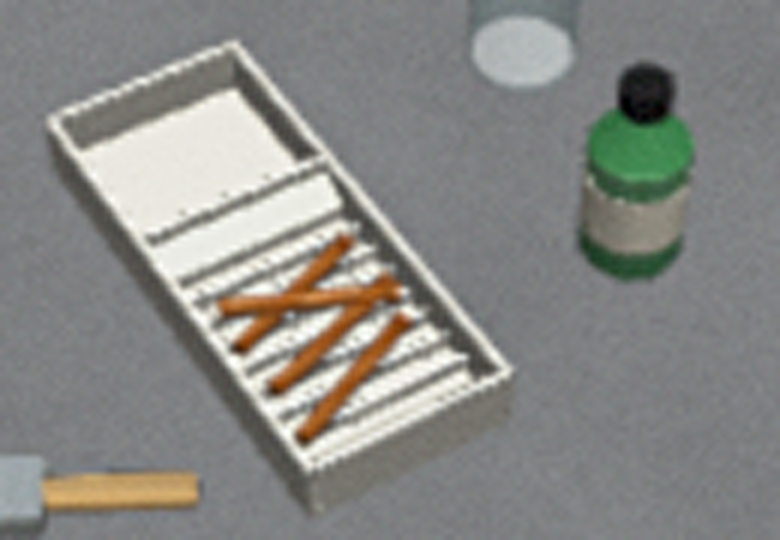

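View pics/a_dishS.png

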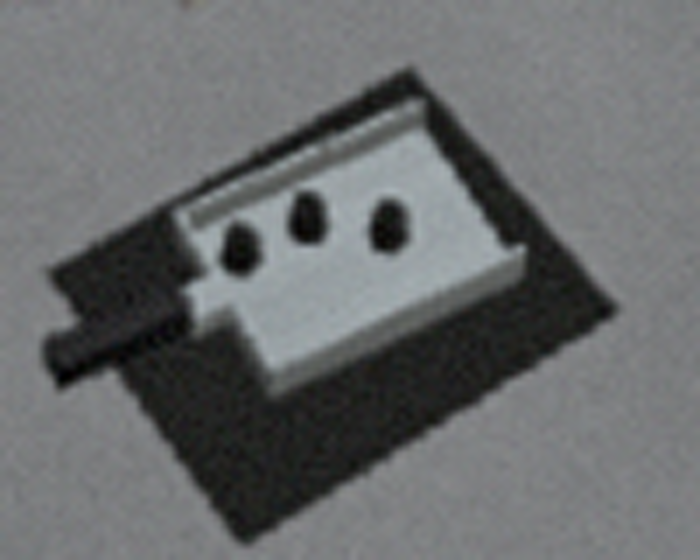

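View pics/a_rakeS.png

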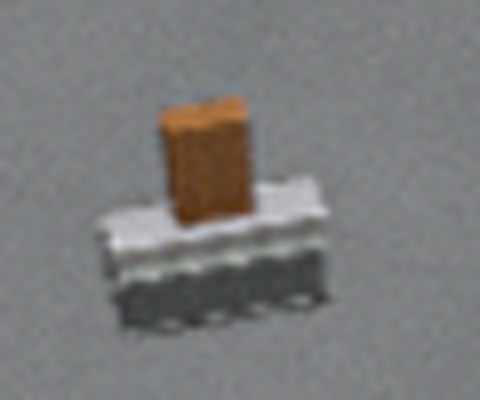

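Run:
```python
from h import *
d=get('top');s=get('side')
def T(c,x0,y0,k,z): return onplane(d,x0+(c[0]+.5)/k-.5,y0+(c[1]+.5)/k-.5,z)
def S(c,x0,y0,k,z): return onplane(s,x0+(c[0]+.5)/k-.5,y0+(c[1]+.5)/k-.5,z)
def fit(model,obs):
    m=np.array(model);o=np.array(obs)[:,:2];mc=m.mean(0);oc=o.mean(0)
    H=((m-mc)[:,:,None]*(o-oc)[:,None,:]).sum(0)
    th=np.arctan2(H[0,1]-H[1,0],H[0,0]+H[1,1]);c,sn=np.cos(th),np.sin(th);Rm=np.array([[c,-sn],[sn,c]])
    t=oc-Rm@mc;return t.round(4),np.degrees(th).round(2),((m@Rm.T+t-o)*1000).round(1).tolist()
mod=[[.064,.142],[.064,-.162],[-.064,-.162],[-.064,.142]]
print('tray top',fit(mod,[T(c,240,175,5.5,.042) for c in [(52,128),(686,38),(729,302),(82,396)]]))
print('tray side',fit(mod,[S(c,255,155,6,.042) for c in [(236,42),(513,373),(315,470),(48,122)]]))
mod=[[.095,.075],[.095,-.075],[-.095,-.075],[-.095,.075]]
print('mat',fit(mod,[T(c,390,185,6,.003) for c in [(40,102),(364,40),(465,458),(132,522)]]))
print('matS',fit(mod,[S(c,280,240,7,.003) for c in [(412,66),(618,308),(243,545),(50,270)]]))
# dish handle top, z=.003+.034
for n,c in dict(a=(248,428),b=(288,424),c=(262,568),e=(299,567)).items(): print(n,T(c,390,185,6,.037).round(4))
for n,c in dict(fl=(118,118),fr=(318,100)).items(): print(n,T(c,390,185,6,.003).round(4),T(c,390,185,6,.025).round(4))
# side handle top end corners
print('S handle', [S(c,280,240,7,.037).round(4).tolist() for c in [(45,345),(58,365),(180,285),(192,318)]])
print('S rim', [S(c,280,240,7,.025).round(4).tolist() for c in [(418,98),(525,250),(178,212),(270,378)]])
print('stoppers',[T(c,390,185,6,.016).round(4).tolist() for c in [(225,203),(188,271),(197,346)]])
#rake grip top z=.108
mod=[[.02,.009],[.02,-.009],[-.02,-.009],[-.02,.009]]
print('grip',fit(mod,[T(c,150,180,8,.108) for c in [(95,170),(152,170),(130,302),(73,298)]]))
print('gripS',fit(mod,[S(c,240,105,8,.108) for c in [(238,97),(246,115),(167,129),(160,110)]]))
# head top z=.048
mod=[[.052,.015],[.052,-.015],[-.052,-.015],[-.052,.015]]
print('head',fit(mod,[T(c,150,180,8,.048) for c in [(170,95),(264,105),(208,420),(105,412)]]))
print('headS',fit(mod,[S(c,240,105,8,.048) for c in [(312,175),(327,212),(116,248),(105,220)]]))
```

```text
tray top (array([ 0.5504, -0.0248]), np.float64(8.61), [[0.4, 1.1], [1.1, -0.9], [-0.7, -1.2], [-0.7, 1.0]])
tray side (array([ 0.5501, -0.0259]), np.float64(9.0), [[0.2, 1.1], [2.8, -1.2], [-2.1, -2.0], [-1.0, 2.1]])
mat (array([ 0.5134, -0.3529]), np.float64(11.07), [[1.2, 1.4], [1.1, -0.7], [-1.0, -1.5], [-1.4, 0.8]])
matS (array([ 0.5129, -0.3525]), np.float64(11.04), [[0.5, 1.4], [1.4, -1.6], [-0.3, -0.5], [-1.6, 0.8]])
a [ 0.4467 -0.3415  0.037 ]
b [ 0.4485 -0.3583  0.037 ]
c [ 0.3889 -0.3453  0.037 ]
e [ 0.3894 -0.3607  0.037 ]
fl [ 0.584  -0.2969  0.003 ] [ 0.5804 -0.2926  0.025 ]
fr [ 0.5926 -0.3859  0.003 ] [ 0.5889 -0.3798  0.025 ]
S handle [[0.3879, -0.3495, 0.037], [0.3896, -0.3599, 0.037], [0.4479, -0.3448, 0.037], [0.4467, -0.3608, 0.037]]
S rim [[0.5794, -0.292, 0.025], [0.5884, -0.3779, 0.025], [0.4626, -0.3053, 0.025], [0.4678, -0.3917, 0.025]]
stoppers [[0.5446, -0.34, 0.016], [0.5148, -0.3229, 0.016], [0.4823, -0.3258, 0.016]]
grip (array([0.5521, 0.3166]), np.float64(-4.63), [[0.8, 0.4], [-0.7, -0.0], [-0.2, -0.4], [0.1, 0.0]])
gripS (array([0.5513, 0.3178]), np.float64(-6.64), [[1.9, 1.7], [0.7, -1.7], [-1.7, -1.4], [-1.0, 1.5]])
head (array([0.5539, 0.3179]), np.float64(-6.56), [[0.5, -0.5], [0.2, 0.7], [-0.9, 1.7], [0.2, -1.9]])
headS (array([0.5519, 0.3177]), np.float64(-5.52), [[0.6, 0.2], [0.4, -0.1], [-1.3, -3.9], [0.3, 3.9]])
```

Poses found from both views:

| Item | Position (m) | Yaw | Note |
|---|---|---|---|
| Tray | (0.550, -0.025) | 8.7° | |
| Steel dish | (0.525, -0.342) | 6.2° | Handle toward the robot |
| Rake | (0.5525, 0.318) | -6° | |

The crop shows four tubes and three stoppers. The steel dish at pixel (430,230) on the mat is the one meant. The one at (515,245) is red, so it is the look-alike.

Next I'll move above the handle, with the tool tilted 30° forward so there is room to tip the dish.

```bash
cat >> h.py <<'E'
def tgt(pos,yaw,pitch,n=10):
    """delta from measured pose to TCP target; pitch>0 = fingers back towards base (mouth down)"""
    o=env.observe()
    Rt=R.from_euler('z',yaw,degrees=True)*R.from_euler('y',pitch,degrees=True)*R.from_euler('x',180,degrees=True)
    Rc=R.from_quat(o['tool_rot']); w=np.degrees((Rt*Rc.inv()).as_rotvec())
    dp=np.array(pos)-o['eef_pos']
    print('dpos',dp.round(4),'rot',w.round(2),'| per row',(dp/n).round(4),(w/n).round(2),'|eef',np.round(o['eef_pos'],4),'F',np.round(o['wrist_force'],1),'gap',round(o['finger_gap'],4),'t',round(o['t'],2))
E
python3 -c "
from h import *
tgt([.4295,-.352,.12],6.2,-30)"
```

```text
dpos [ 0.2613  0.2757 -0.1109] rot [  5.49 -29.53  -8.62] | per row [ 0.0261  0.0276 -0.0111] [ 0.55 -2.95 -0.86] |eef [ 0.1682 -0.6277  0.2309] F [-0.1  0.3  0.3] gap 0.0855 t 0.3
```

move_arm --pt "0.026 0.0275 -0.011 0.55 -2.95 -0.86 1" --pt "0.026 0.0275 -0.011 0.55 -2.95 -0.86 1" --pt "0.026 0.0275 -0.011 0.55 -2.95 -0.86 1" --pt "0.026 0.0275 -0.011 0.55 -2.95 -0.86 1" --pt "0.026 0.0275 -0.011 0.55 -2.95 -0.86 1" --pt "0.026 0.0275 -0.011 0.55 -2.95 -0.86 1" --pt "0.026 0.0275 -0.011 0.55 -2.95 -0.86 1" --pt "0.026 0.0275 -0.011 0.55 -2.95 -0.86 1" --pt "0.026 0.0275 -0.011 0.55 -2.95 -0.86 1" --pt "0.026 0.0275 -0.011 0.55 -2.95 -0.86 1" --newtons 100

```text
t: 1.3
eef_pos: [0.4291, -0.3521, 0.1214]
tool_rot: [0.964, 0.052, 0.259, -0.013]
wrist_force: [1.1, -0.2, 0.2]
finger_gap: 0.0853
```

```bash
python3 -c "
from h import *
tgt([.4295,-.352,.014],6.2,-30)
print(env.observe()['qpos'].round(2))
d=get('top');crop(d,360,175,140,110,5,'b_dish.png')
d=get('side');crop(d,270,210,120,110,5,'b_dishS.png')"
```

```text
dpos [ 4.000e-04  1.000e-04 -1.074e-01] rot [0.07 0.09 0.06] | per row [ 0.      0.     -0.0107] [0.01 0.01 0.01] |eef [ 0.4291 -0.3521  0.1214] F [ 1.1 -0.2  0.2] gap 0.0853 t 1.3
[ 1.11  0.25 -0.28  2.14 -0.72  0.55 -0.03]
```

View pics/b_dish.png

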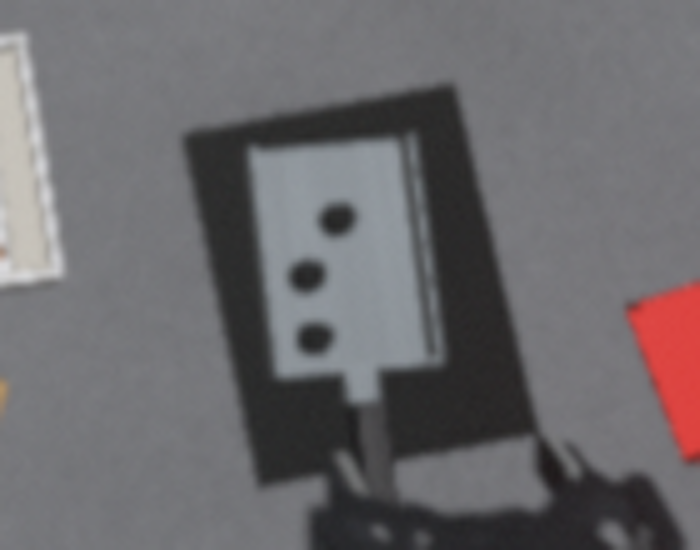

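View pics/b_dishS.png

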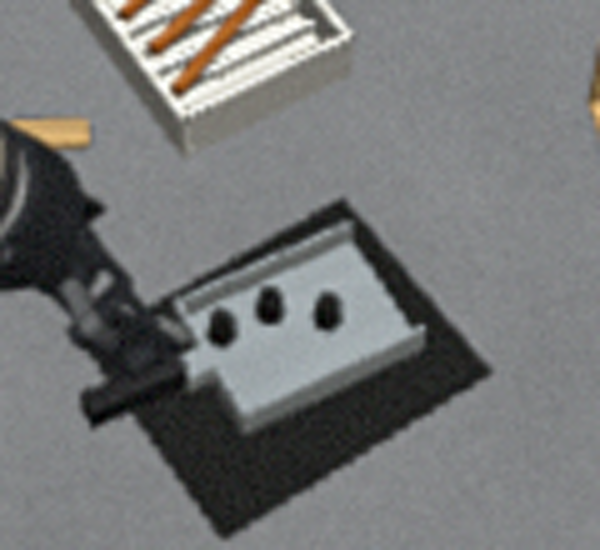

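The dish hasn't moved and the fingers are lined up over the handle, so I'll go down.

move_arm --pt "0 0 -0.012 0 0 0 1" --pt "0 0 -0.012 0 0 0 1" --pt "0 0 -0.012 0 0 0 1" --pt "0 0 -0.012 0 0 0 1" --pt "0 0 -0.012 0 0 0 1" --pt "0 0 -0.012 0 0 0 1" --pt "0 0 -0.012 0 0 0 1" --pt "0 0 -0.012 0 0 0 1" --pt "0 0 -0.011 0 0 0 1" --pt "0 0 0 0 0 0 1"

```text
t: 2.4
eef_pos: [0.4271, -0.3524, 0.0122]
tool_rot: [0.965, 0.051, 0.258, -0.015]
wrist_force: [0.5, -0.4, 0.5]
finger_gap: 0.0855
```

move_arm --pt "0 0 0 0 0 0 -1" --pt "0 0 0 0 0 0 -1" --pt "0 0 0 0 0 0 -1" --pt "0 0 0 0 0 0 -1" --pt "0 0 0 0 0 0 -1" --pt "0 0 0 0 0 0 -1" --pt "0 0 0 0 0 0 -1" --pt "0 0 0 0 0 0 -1" --pt "0 0 0 0 0 0 -1" --pt "0 0 0 0 0 0 -1"

```text
t: 3.4
eef_pos: [0.4285, -0.3527, 0.0148]
tool_rot: [0.964, 0.052, 0.259, -0.014]
wrist_force: [-2.0, 2.2, 4.1]
finger_gap: 0.0143
```

move_arm --pt "0 0 0.005 0 0 0 -1" --pt "0 0 0.005 0 0 0 -1" --pt "0 0 0.01 0 0 0 -1" --pt "0 0 0.01 0 0 0 -1" --pt "0 0 0.01 0 0 0 -1" --pt "0 0 0.01 0 0 0 -1" --pt "0 0 0.01 0 0 0 -1" --pt "0 0 0.01 0 0 0 -1" --pt "0 0 0.01 0 0 0 -1" --pt "0 0 0.01 0 0 0 -1"

```text
t: 4.4
eef_pos: [0.4282, -0.3528, 0.1052]
tool_rot: [0.965, 0.052, 0.258, -0.014]
wrist_force: [0.2, -0.7, -1.8]
finger_gap: 0.0139
```

```bash
python3 -c "
from h import *
tgt([.4295,-.352,.1],6.2,-30)
d=get('top');crop(d,360,175,140,110,5,'c_dish.png')
d=get('side');crop(d,250,190,140,120,5,'c_dishS.png')"
```

```text
dpos [ 0.0013  0.0008 -0.0052] rot [ 0.03 -0.02 -0.  ] | per row [ 0.0001  0.0001 -0.0005] [ 0. -0. -0.] |eef [ 0.4282 -0.3528  0.1052] F [ 0.2 -0.7 -1.8] gap 0.0139 t 4.4
```

View pics/c_dishS.png

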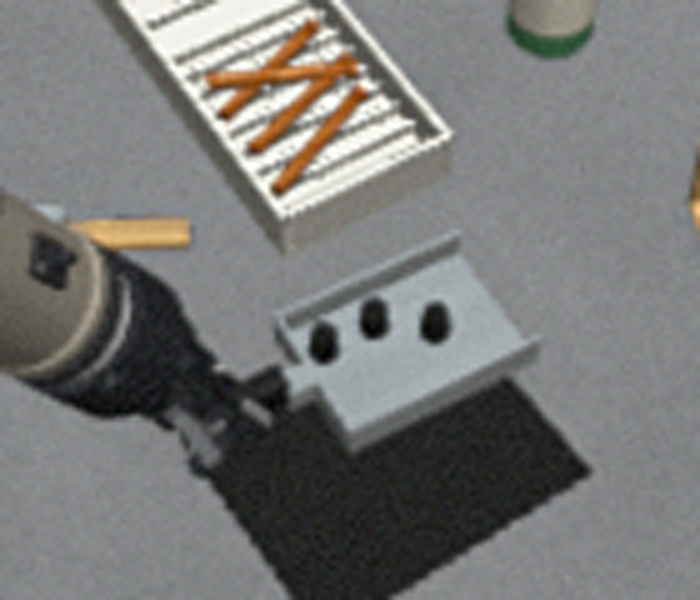

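View pics/c_dish.png

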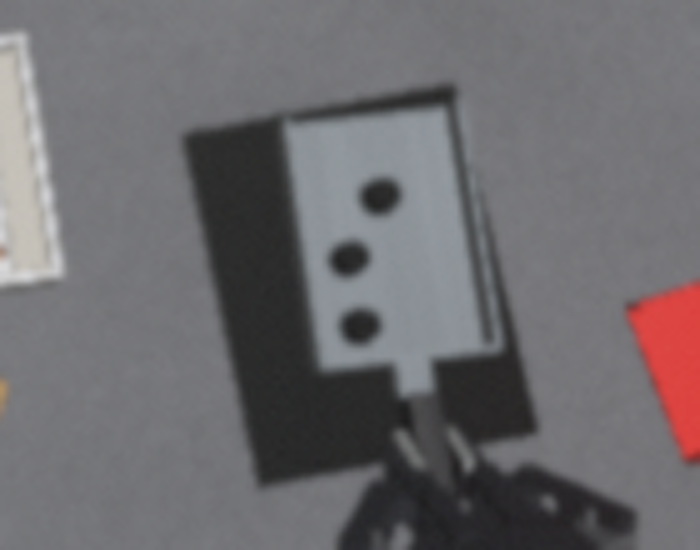

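The dish is held level, with all three stoppers aboard. Now I'll carry it to the well.

move_arm --pt "0 0.004 0.002 0 0 0.12 -1" --pt "0 0.008 0.002 0 0 0.12 -1" --pt "0 0.013 0.002 0 0 0.12 -1" --pt "0 0.018 0.002 0 0 0.12 -1" --pt "0 0.022 0.002 0 0 0.12 -1" --pt "0 0.025 0.002 0 0 0.12 -1" --pt "0 0.025 0.002 0 0 0.12 -1" --pt "0 0.025 0.002 0 0 0.12 -1" --pt "0 0.025 0.002 0 0 0.12 -1" --pt "0 0.025 0.002 0 0 0.12 -1"

```text
t: 5.5
eef_pos: [0.4272, -0.1599, 0.1239]
tool_rot: [0.964, 0.063, 0.258, -0.017]
wrist_force: [0.4, 0.3, -2.0]
finger_gap: 0.0142
```

move_arm --pt "0 0.025 0 0 0 0.13 -1" --pt "0 0.025 0 0 0 0.13 -1" --pt "0 0.025 0 0 0 0.13 -1" --pt "0 0.025 0 0 0 0.13 -1" --pt "0 0.025 0 0 0 0.13 -1" --pt "0 0.025 0 0 0 0.13 -1" --pt "0 0.02 0 0 0 0.13 -1" --pt "0 0.015 0 0 0 0.13 -1" --pt "0 0.01 0 0 0 0.13 -1" --pt "0 0.005 0 0 0 0.13 -1"

```text
t: 6.5
eef_pos: [0.4428, -0.0037, 0.1378]
tool_rot: [0.964, 0.074, 0.256, -0.02]
wrist_force: [0.2, 0.0, -2.4]
finger_gap: 0.0143
```

```bash
python3 -c "
from h import *
def M(x,y,z,p):
    a=np.radians(8.7); m=np.array([.5503+x*np.cos(a)-y*np.sin(a),-.0252+x*np.sin(a)+y*np.cos(a),z])
    Rd=R.from_euler('z',8.7,degrees=True)*R.from_euler('y',p,degrees=True)
    return m-Rd.apply([.157,0,-.012])
for x,z,p in [(.035,.075,0),(.02,.06,20),(.01,.056,40),(-.0,.052,60),(-.01,.05,70)]:
    q=M(x,.0845,z,p);print(p,q.round(4)); tgt(q,8.7,p-30)
print(env.observe()['qpos'].round(2))
d=get('top');crop(d,220,170,160,110,5,'d.png')
d=get('side');crop(d,230,130,140,120,5,'dS.png')"
```

```text
0 [0.4169 0.0399 0.087 ]
dpos [-0.0259  0.0435 -0.0508] rot [-0.01 -0.21 -0.06] | per row [-0.0026  0.0044 -0.0051] [-0.   -0.02 -0.01] |eef [ 0.4428 -0.0037  0.1378] F [ 0.2  0.  -2.4] gap 0.0143 t 6.5
20 [0.4155 0.0397 0.125 ]
dpos [-0.0273  0.0433 -0.0128] rot [-3.04 19.56 -0.06] | per row [-0.0027  0.0043 -0.0013] [-0.3   1.96 -0.01] |eef [ 0.4428 -0.0037  0.1378] F [ 0.2  0.  -2.4] gap 0.0143 t 6.5
40 [0.4361 0.0428 0.1661]
dpos [-0.0066  0.0465  0.0283] rot [-6.08 39.33 -0.05] | per row [-0.0007  0.0046  0.0028] [-0.61  3.93 -0.  ] |eef [ 0.4428 -0.0037  0.1378] F [ 0.2  0.  -2.4] gap 0.0143 t 6.5
60 [0.4702 0.048  0.194 ]
dpos [0.0274 0.0517 0.0562] rot [-9.11e+00  5.91e+01 -4.00e-02] | per row [0.0027 0.0052 0.0056] [-0.91  5.91 -0.  ] |eef [ 0.4428 -0.0037  0.1378] F [ 0.2  0.  -2.4] gap 0.0143 t 6.5
70 [0.4857 0.0504 0.2016]
dpos [0.0429 0.0541 0.0639] rot [-1.063e+01  6.898e+01 -3.000e-02] | per row [0.0043 0.0054 0.0064] [-1.06  6.9  -0.  ] |eef [ 0.4428 -0.0037  0.1378] F [ 0.2  0.  -2.4] gap 0.0143 t 6.5
[ 1.55 -0.34 -1.36  2.46 -1.18  0.5  -0.31]
```

View pics/d.png

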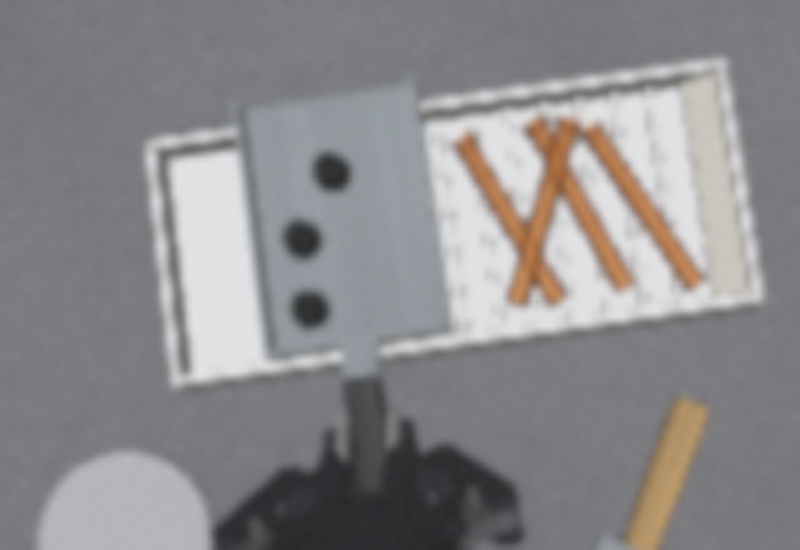

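View pics/dS.png

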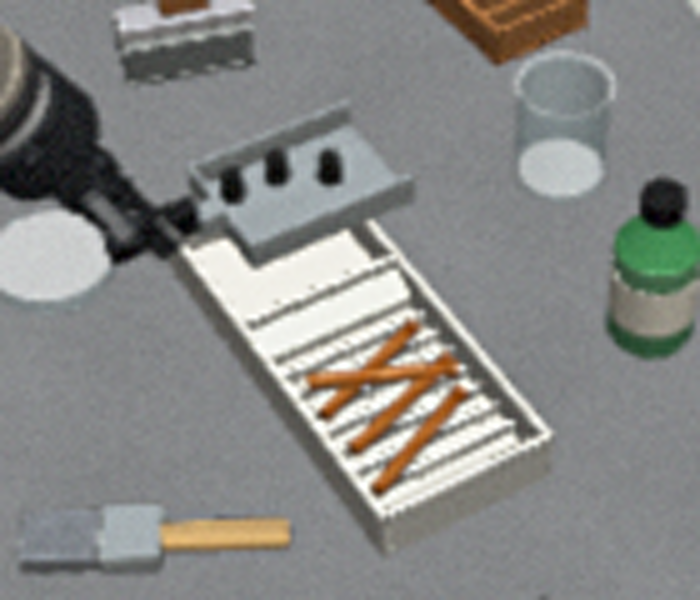

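Joints 3 and 4 are close to their limits here. I'll tip to about 20° while moving across, which folds the wrist outward.

move_arm --pt "0 0 0 -0.3 1.96 0 -1" --pt "0 0 0 -0.3 1.96 0 -1" --pt "0 0.004 0 -0.3 1.96 0 -1" --pt "0 0.006 0 -0.3 1.96 0 -1" --pt "0 0.006 0 -0.3 1.96 0 -1" --pt "0 0.006 0 -0.3 1.96 0 -1" --pt "0 0.006 0 -0.3 1.96 0 -1" --pt "0 0.006 0 -0.3 1.96 0 -1" --pt "0 0.006 0 -0.3 1.96 0 -1" --pt "0 0.004 0 -0.3 1.96 0 -1"

```text
t: 7.6
eef_pos: [0.4417, 0.0395, 0.1365]
tool_rot: [0.994, 0.074, 0.085, -0.009]
wrist_force: [-0.3, 0.0, -1.8]
finger_gap: 0.014
```

```bash
cat >> h.py <<'E'
def M(x,y,z,p):
    a=np.radians(8.7); m=np.array([.5503+x*np.cos(a)-y*np.sin(a),-.0252+x*np.sin(a)+y*np.cos(a),z])
    Rd=R.from_euler('z',8.7,degrees=True)*R.from_euler('y',p,degrees=True)
    return m-Rd.apply([.157,0,-.012])
E
python3 -c "
from h import *
for x,z,p in [(.02,.06,20),(.01,.056,40),(-.0,.052,60),(-.01,.05,70)]:
    q=M(x,.0845,z,p);print(p,q.round(4)); tgt(q,8.7,p-30)
print(env.observe()['qpos'].round(2))
d=get('top');crop(d,220,170,160,110,5,'e.png')
"
```

```text
20 [0.4155 0.0397 0.125 ]
dpos [-0.0261  0.0002 -0.0115] rot [-0.26 -0.28  0.13] | per row [-0.0026  0.     -0.0012] [-0.03 -0.03  0.01] |eef [0.4417 0.0395 0.1365] F [-0.3  0.  -1.8] gap 0.014 t 7.6
40 [0.4361 0.0428 0.1661]
dpos [-0.0055  0.0033  0.0296] rot [-3.26 19.5   0.18] | per row [-0.0006  0.0003  0.003 ] [-0.33  1.95  0.02] |eef [0.4417 0.0395 0.1365] F [-0.3  0.  -1.8] gap 0.014 t 7.6
60 [0.4702 0.048  0.194 ]
dpos [0.0285 0.0086 0.0575] rot [-6.25 39.27  0.23] | per row [0.0029 0.0009 0.0057] [-0.63  3.93  0.02] |eef [0.4417 0.0395 0.1365] F [-0.3  0.  -1.8] gap 0.014 t 7.6
70 [0.4857 0.0504 0.2016]
dpos [0.044  0.0109 0.0651] rot [-7.74 49.16  0.25] | per row [0.0044 0.0011 0.0065] [-0.77  4.92  0.03] |eef [0.4417 0.0395 0.1365] F [-0.3  0.  -1.8] gap 0.014 t 7.6
[ 1.05  0.16 -1.3   2.21  0.25  0.73 -1.84]
```

View pics/e.png

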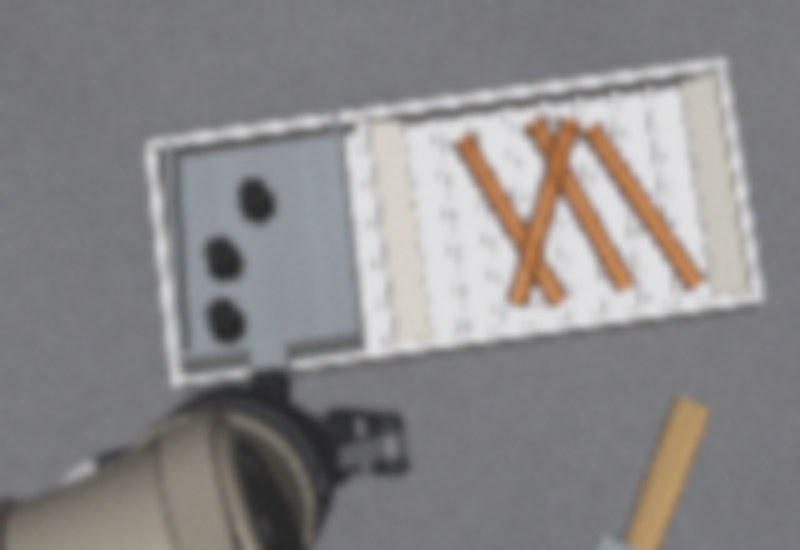

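move_arm --pt "-0.006 0 0 -0.33 1.95 0 -1" --pt "-0.004 0 0.001 -0.33 1.95 0 -1" --pt "-0.002 0 0.002 -0.33 1.95 0 -1" --pt "-0.001 0 0.003 -0.33 1.95 0 -1" --pt "0 0.0005 0.003 -0.33 1.95 0 -1" --pt "0.001 0.0005 0.004 -0.33 1.95 0 -1" --pt "0.001 0.0005 0.004 -0.33 1.95 0 -1" --pt "0.002 0.0005 0.004 -0.33 1.95 0 -1" --pt "0.002 0.0005 0.004 -0.33 1.95 0 -1" --pt "0.002 0.0005 0.004 -0.33 1.95 0 -1"

```text
t: 8.65
eef_pos: [0.4373, 0.0419, 0.1658]
tool_rot: [0.993, 0.074, -0.086, 0.007]
wrist_force: [-0.4, 0.6, -1.6]
finger_gap: 0.0145
```

```bash
python3 -c "
from h import *
for x,z,p in [(.01,.056,40),(-.0,.05,60),(-.01,.046,70)]:
    q=M(x,.0845,z,p);print(p,q.round(4)); tgt(q,8.7,p-30)
print(env.observe()['qpos'].round(2))
d=get('top');crop(d,220,170,160,110,5,'f.png')
d=get('side');crop(d,230,130,140,120,5,'fS.png')
"
```

```text
40 [0.4361 0.0428 0.1661]
dpos [-0.0012  0.0009  0.0003] rot [0.09 0.08 0.14] | per row [-0.0001  0.0001  0.    ] [0.01 0.01 0.01] |eef [0.4373 0.0419 0.1658] F [-0.4  0.6 -1.6] gap 0.0145 t 8.65
60 [0.4702 0.048  0.192 ]
dpos [0.0329 0.0061 0.0262] rot [-2.91 19.85  0.12] | per row [0.0033 0.0006 0.0026] [-0.29  1.99  0.01] |eef [0.4373 0.0419 0.1658] F [-0.4  0.6 -1.6] gap 0.0145 t 8.65
70 [0.4857 0.0504 0.1976]
dpos [0.0484 0.0085 0.0318] rot [-4.41 29.74  0.11] | per row [0.0048 0.0008 0.0032] [-0.44  2.97  0.01] |eef [0.4373 0.0419 0.1658] F [-0.4  0.6 -1.6] gap 0.0145 t 8.65
[ 0.78  0.39 -1.17  1.95  0.34  1.23 -1.96]
```

View pics/f.png

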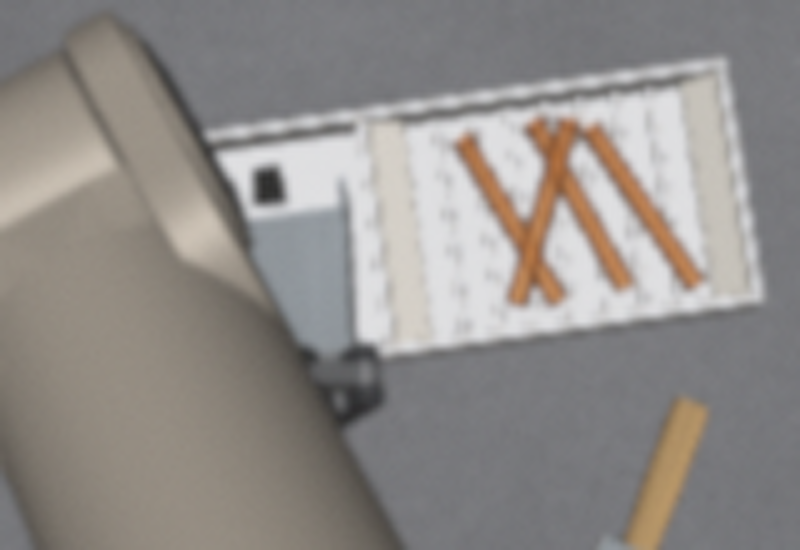

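View pics/fS.png

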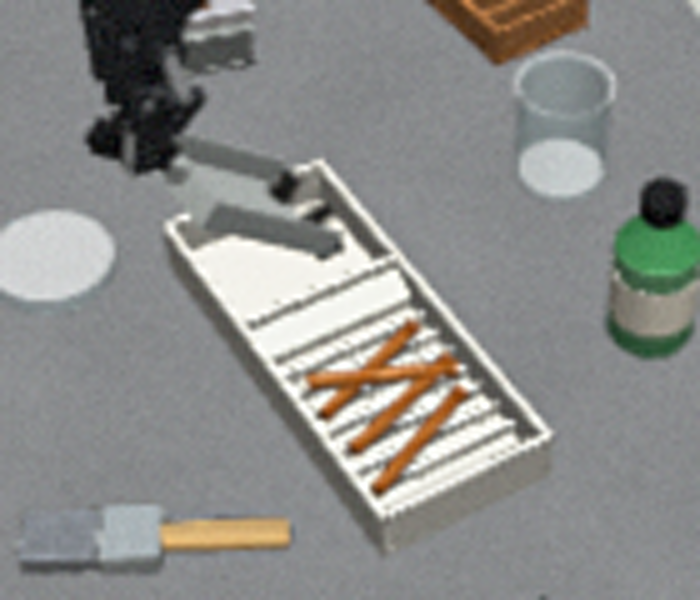

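One stopper is already in the well and others are sliding. I'll tip on to 60°.

move_arm --pt "0.004 0.001 0.003 -0.36 2.5 0 -1" --pt "0.004 0.001 0.003 -0.36 2.5 0 -1" --pt "0.004 0.001 0.003 -0.36 2.5 0 -1" --pt "0.004 0.001 0.003 -0.36 2.5 0 -1" --pt "0.004 0.001 0.003 -0.36 2.5 0 -1" --pt "0.004 0.001 0.003 -0.36 2.5 0 -1" --pt "0.004 0 0.004 -0.36 2.5 0 -1" --pt "0.005 0 0.004 -0.36 2.5 0 -1" --pt "0 0 0 0 0 0 -1" --pt "0 0 0 0 0 0 -1"

```text
t: 9.75
eef_pos: [0.4705, 0.0483, 0.1922]
tool_rot: [0.963, 0.073, -0.258, 0.02]
wrist_force: [0.1, 0.0, -2.0]
finger_gap: 0.0142
```

```bash
python3 -c "
from h import *
for x,z,p in [(-.0,.05,60),(-.01,.046,70)]:
    q=M(x,.0845,z,p);print(p,q.round(4)); tgt(q,8.7,p-30)
print(env.observe()['qpos'].round(2))
d=get('side');crop(d,230,130,140,120,5,'gS.png')
"
```

```text
60 [0.4702 0.048  0.192 ]
dpos [-0.0004 -0.0003 -0.0003] rot [-0.    0.05  0.05] | per row [-0. -0. -0.] [-0.  0.  0.] |eef [0.4705 0.0483 0.1922] F [ 0.1  0.  -2. ] gap 0.0142 t 9.75
70 [0.4857 0.0504 0.1976]
dpos [0.0152 0.0021 0.0054] rot [-1.51  9.93  0.05] | per row [0.0015 0.0002 0.0005] [-0.15  0.99  0.  ] |eef [0.4705 0.0483 0.1922] F [ 0.1  0.  -2. ] gap 0.0142 t 9.75
[ 0.52  0.65 -1.03  1.63  0.36  1.67 -2.03]
```

View pics/gS.png

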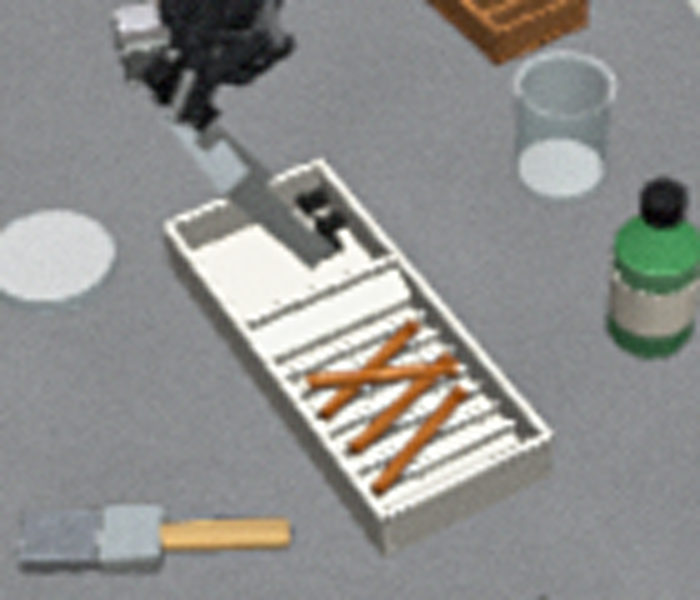

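Two stoppers show in the well, and the third is hidden behind the dish wall. I'll tip a little more, then lift straight up and look.

move_arm --pt "0.004 0 0.001 -0.38 2.5 0 -1" --pt "0.004 0 0.001 -0.38 2.5 0 -1" --pt "0.004 0 0.001 -0.38 2.5 0 -1" --pt "0.003 0 0.002 -0.38 2.5 0 -1" --pt "0 0 0 0 0 0 -1" --pt "0 0 0 0 0 0 -1" --pt "0 0 0.01 0 0 0 -1" --pt "0 0 0.02 0 0 0 -1" --pt "0 0 0.02 0 0 0 -1" --pt "0 0 0.02 0 0 0 -1"

```text
t: 10.8
eef_pos: [0.4859, 0.0484, 0.2702]
tool_rot: [0.937, 0.071, -0.341, 0.026]
wrist_force: [0.1, 0.7, -1.8]
finger_gap: 0.0145
```

```bash
python3 -c "
from h import *
tgt([.48,0.05,.27],8.7,40)
print(env.observe()['qpos'].round(2))
d=get('side');crop(d,220,90,150,120,5,'hS.png')
d=get('top');crop(d,220,150,160,110,5,'h.png')
"
```

```text
dpos [-0.0059  0.0016 -0.0002] rot [0.03 0.02 0.01] | per row [-0.0006  0.0002 -0.    ] [0. 0. 0.] |eef [0.4859 0.0484 0.2702] F [ 0.1  0.7 -1.8] gap 0.0145 t 10.8
[ 0.42  0.69 -0.97  1.41  0.28  1.97 -2.02]
```

View pics/hS.png

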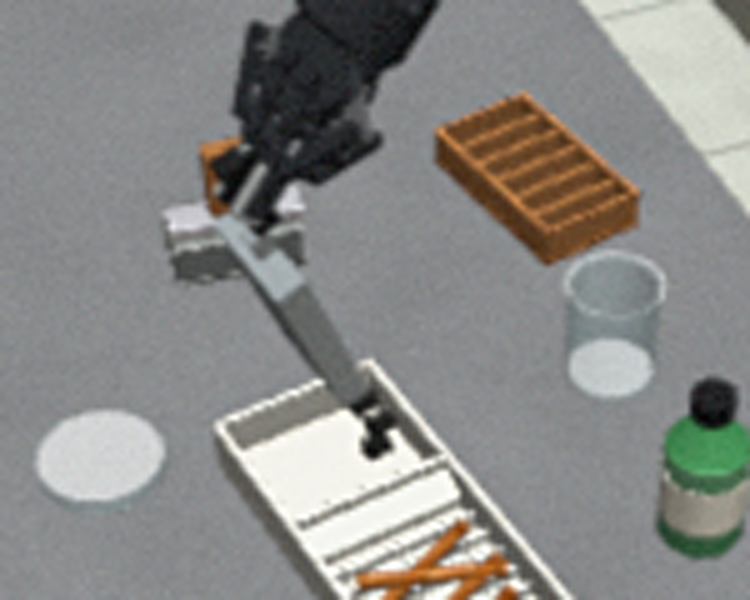

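View pics/h.png

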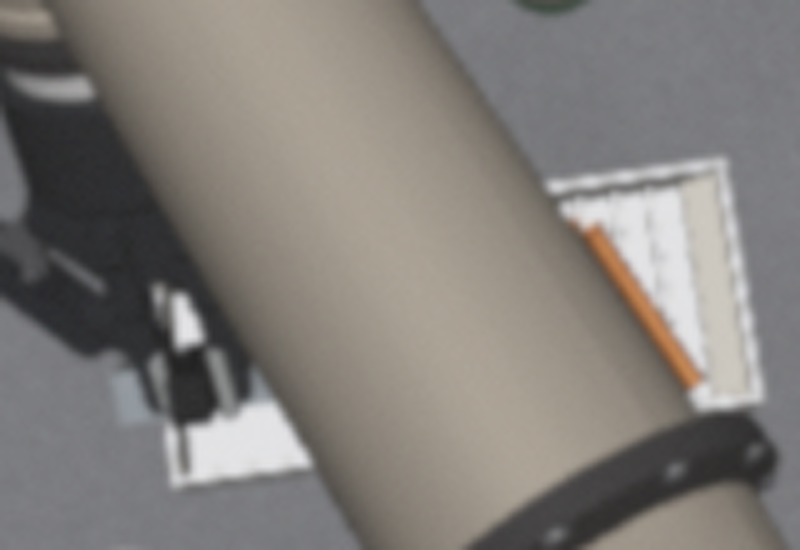

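```bash
python3 -c "
from h import *
tgt([.44,-0.2,.22],6.2,-20,20)"
```

```text
dpos [-0.0469 -0.2494 -0.0517] rot [  7.78 -59.2   -2.21] | per row [-0.0023 -0.0125 -0.0026] [ 0.39 -2.96 -0.11] |eef [0.4869 0.0494 0.2717] F [-0.1  1.  -1.1] gap 0.0145 t 10.9
```

move_arm --pt "-0.002 -0.012 0 0.4 -3 -0.1 -1" --pt "-0.002 -0.012 0 0.4 -3 -0.1 -1" --pt "-0.002 -0.012 0 0.4 -3 -0.1 -1" --pt "-0.002 -0.012 0 0.4 -3 -0.1 -1" --pt "-0.002 -0.012 0 0.4 -3 -0.1 -1" --pt "-0.002 -0.012 0 0.4 -3 -0.1 -1" --pt "-0.002 -0.012 0 0.4 -3 -0.1 -1" --pt "-0.002 -0.012 0 0.4 -3 -0.1 -1" --pt "-0.002 -0.012 0 0.4 -3 -0.1 -1" --pt "-0.002 -0.012 0 0.4 -3 -0.1 -1"

```text
t: 11.9
eef_pos: [0.4653, -0.072, 0.2677]
tool_rot: [0.994, 0.065, -0.085, 0.009]
wrist_force: [0.8, -0.5, -1.7]
finger_gap: 0.0143
```

move_arm --pt "-0.002 -0.012 -0.005 0.4 -3 -0.1 -1" --pt "-0.002 -0.012 -0.005 0.4 -3 -0.1 -1" --pt "-0.002 -0.012 -0.005 0.4 -3 -0.1 -1" --pt "-0.002 -0.012 -0.005 0.4 -3 -0.1 -1" --pt "-0.002 -0.012 -0.005 0.4 -3 -0.1 -1" --pt "-0.002 -0.012 -0.005 0.4 -3 -0.1 -1" --pt "-0.002 -0.012 -0.005 0.4 -3 -0.1 -1" --pt "-0.002 -0.012 -0.005 0.4 -3 -0.1 -1" --pt "-0.002 -0.012 -0.005 0.4 -3 -0.1 -1" --pt "-0.002 -0.012 -0.005 0.4 -3 -0.1 -1"

```text
t: 12.9
eef_pos: [0.4448, -0.1915, 0.2174]
tool_rot: [0.983, 0.055, 0.177, -0.01]
wrist_force: [0.3, 0.5, -0.8]
finger_gap: 0.0143
```

```bash
python3 -c "
from h import *
tgt([.4285,-0.3527,.04],6.2,-30)
print(env.observe()['qpos'].round(2))
d=get('side');cv2.imwrite('pics/iS.png',d['img'][...,::-1])
d=get('top');cv2.imwrite('pics/i.png',d['img'][...,::-1]);crop(d,240,175,140,80,5,'i_tray.png')
"
```

```text
dpos [-0.0163 -0.1612 -0.1774] rot [ 1.07 -9.49 -0.25] | per row [-0.0016 -0.0161 -0.0177] [ 0.11 -0.95 -0.02] |eef [ 0.4448 -0.1915  0.2174] F [ 0.3  0.5 -0.8] gap 0.0143 t 12.9
[ 1.5  -0.05 -1.01  2.14 -0.35  0.76 -0.75]
```

View pics/iS.png

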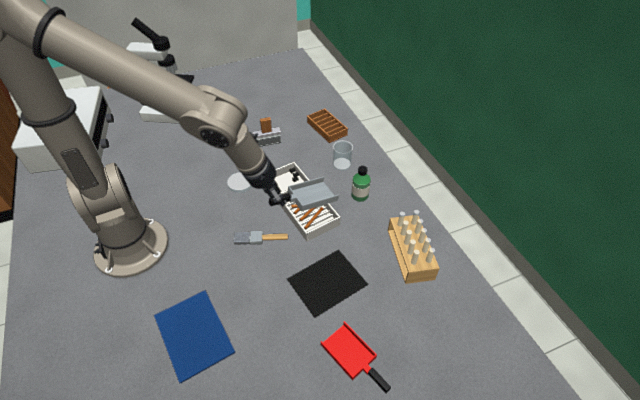

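View pics/i.png

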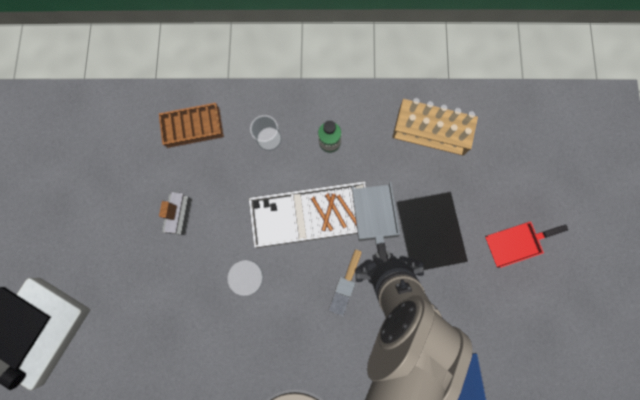

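All three stoppers are in the well's corner, at about (262,205), and the dish is empty. I'll take it back to the mat.

move_arm --pt "-0.002 -0.016 -0.005 0.1 -0.95 0 -1" --pt "-0.002 -0.016 -0.005 0.1 -0.95 0 -1" --pt "-0.002 -0.016 -0.01 0.1 -0.95 0 -1" --pt "-0.002 -0.016 -0.01 0.1 -0.95 0 -1" --pt "-0.002 -0.016 -0.01 0.1 -0.95 0 -1" --pt "-0.002 -0.016 -0.02 0.1 -0.95 0 -1" --pt "-0.001 -0.016 -0.03 0.1 -0.95 0 -1" --pt "-0.001 -0.016 -0.03 0.1 -0.95 0 -1" --pt "-0.001 -0.016 -0.03 0.1 -0.95 0 -1" --pt "-0.001 -0.016 -0.027 0.1 -0.95 0 -1"

```text
t: 14.0
eef_pos: [0.431, -0.3511, 0.0401]
tool_rot: [0.964, 0.055, 0.259, -0.015]
wrist_force: [-1.2, -0.7, -1.5]
finger_gap: 0.014
```

```bash
python3 -c "
from h import *
tgt([.4285,-0.3527,.0148],6.2,-30)
print(env.observe()['qpos'].round(2))
d=get('side');crop(d,270,210,120,110,5,'jS.png')
"
```

```text
dpos [-0.0025 -0.0016 -0.0253] rot [-0.04  0.05 -0.34] | per row [-0.0003 -0.0002 -0.0025] [-0.    0.   -0.03] |eef [ 0.431  -0.3511  0.0401] F [-1.2 -0.7 -1.5] gap 0.014 t 14.0
[ 1.55  0.52 -0.82  2.17 -0.2   0.29 -0.42]
```

View pics/jS.png

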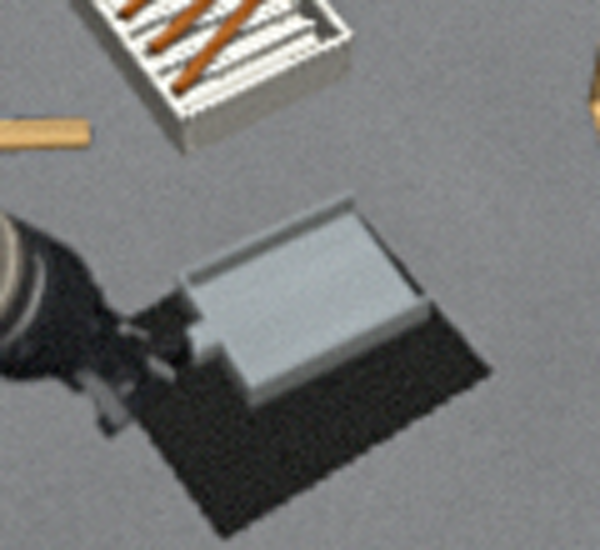

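move_arm --pt "0 0 -0.003 0 0 0 -1" --pt "0 0 -0.003 0 0 0 -1" --pt "0 0 -0.003 0 0 0 -1" --pt "0 0 -0.003 0 0 0 -1" --pt "0 0 -0.003 0 0 0 -1" --pt "0 0 -0.003 0 0 0 -1" --pt "0 0 -0.002 0 0 0 -1" --pt "0 0 -0.002 0 0 0 -1" --pt "0 0 -0.002 0 0 0 -1" --pt "0 0 -0.001 0 0 0 -1"

```text
t: 15.05
eef_pos: [0.43, -0.3516, 0.0159]
tool_rot: [0.964, 0.054, 0.259, -0.014]
wrist_force: [-0.3, 0.5, -2.8]
finger_gap: 0.014
```

```bash
python3 -c "
from h import *
tgt([.4285,-0.3527,.0148],6.2,-30)
print(env.observe()['qpos'].round(2))
d=get('side');crop(d,270,210,120,110,5,'kS.png')
"
```

```text
dpos [-0.0015 -0.0011 -0.0011] rot [ 0.05  0.02 -0.23] | per row [-0.0002 -0.0001 -0.0001] [ 0.    0.   -0.02] |eef [ 0.43   -0.3516  0.0159] F [-0.3  0.5 -2.8] gap 0.014 t 15.05
[ 1.52  0.56 -0.78  2.18 -0.19  0.24 -0.4 ]
```

View pics/kS.png

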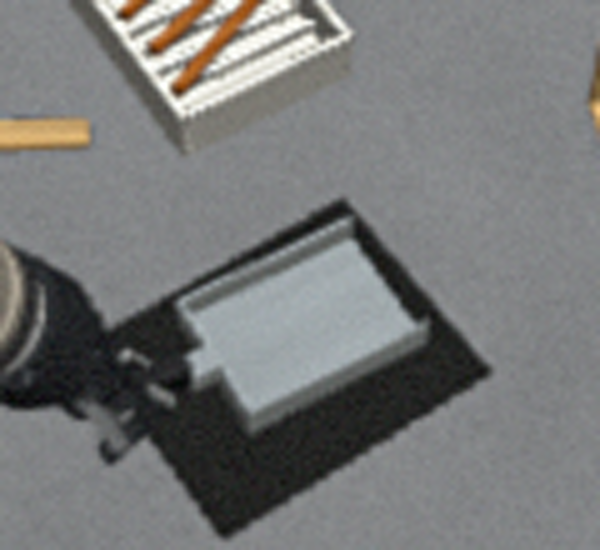

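move_arm --pt "0 0 -0.001 0 0 0 -1" --pt "0 0 -0.001 0 0 0 -1" --pt "0 0 0 0 0 0 -1" --pt "0 0 0 0 0 0 -1" --pt "0 0 0 0 0 0 1" --pt "0 0 0 0 0 0 1" --pt "0 0 0 0 0 0 1" --pt "0 0 0 0 0 0 1" --pt "0 0 0 0 0 0 1" --pt "0 0 0 0 0 0 1"

```text
t: 16.1
eef_pos: [0.4301, -0.3517, 0.0141]
tool_rot: [0.964, 0.054, 0.259, -0.014]
wrist_force: [-0.1, -0.2, -0.5]
finger_gap: 0.0855
```

```bash
python3 -c "
from h import *
tgt([.40,-0.355,.12],6.2,-30)
"
```

```text
dpos [-0.0301 -0.0033  0.1059] rot [ 0.06  0.03 -0.23] | per row [-0.003  -0.0003  0.0106] [ 0.01  0.   -0.02] |eef [ 0.4301 -0.3517  0.0141] F [-0.1 -0.2 -0.5] gap 0.0855 t 16.1
```

move_arm --pt "0 0 0.005 0 0 0 1" --pt "0 0 0.01 0 0 0 1" --pt "0 0 0.015 0 0 0 1" --pt "0 0 0.02 0 0 0 1" --pt "0 0 0.02 0 3 0 1" --pt "0 0.01 0.025 0 4 0 1" --pt "0 0.02 0.025 0 5 0 1" --pt "0.005 0.03 0.02 0 5 0 1" --pt "0.005 0.04 0.02 0 5 0 1" --pt "0.005 0.045 0.01 0 5 0 1"

```text
t: 17.1
eef_pos: [0.4464, -0.2065, 0.1876]
tool_rot: [0.998, 0.048, 0.027, -0.024]
wrist_force: [1.7, -0.4, 0.1]
finger_gap: 0.0857
```

```bash
python3 -c "
from h import *
tgt([.5525,0.3177,.20],-6,0,20)
print(env.observe()['qpos'].round(2))
"
```

```text
dpos [0.1061 0.5242 0.0124] rot [ -2.54   3.21 -11.55] | per row [0.0053 0.0262 0.0006] [-0.13  0.16 -0.58] |eef [ 0.4464 -0.2065  0.1876] F [ 1.7 -0.4  0.1] gap 0.0857 t 17.1
[ 1.01  0.19 -0.69  1.96  0.07  1.   -1.18]
```

move_arm --pt "0.005 0.026 0.002 -0.13 0.16 -0.58 1" --pt "0.005 0.026 0.002 -0.13 0.16 -0.58 1" --pt "0.005 0.026 0.002 -0.13 0.16 -0.58 1" --pt "0.005 0.026 0.002 -0.13 0.16 -0.58 1" --pt "0.005 0.026 0.002 -0.13 0.16 -0.58 1" --pt "0.005 0.026 0.002 -0.13 0.16 -0.58 1" --pt "0.005 0.026 0 -0.13 0.16 -0.58 1" --pt "0.005 0.026 0 -0.13 0.16 -0.58 1" --pt "0.005 0.026 0 -0.13 0.16 -0.58 1" --pt "0.005 0.026 0 -0.13 0.16 -0.58 1"

```text
t: 18.1
eef_pos: [0.495, 0.0546, 0.197]
tool_rot: [1.0, -0.001, 0.014, -0.014]
wrist_force: [0.5, -0.0, -1.2]
finger_gap: 0.0855
```

move_arm --pt "0.005 0.026 0 -0.13 0.16 -0.58 1" --pt "0.005 0.026 0 -0.13 0.16 -0.58 1" --pt "0.005 0.026 0 -0.13 0.16 -0.58 1" --pt "0.005 0.026 0 -0.13 0.16 -0.58 1" --pt "0.005 0.026 0 -0.13 0.16 -0.58 1" --pt "0.005 0.026 0 -0.13 0.16 -0.58 1" --pt "0.005 0.026 0 -0.13 0.16 -0.58 1" --pt "0.005 0.026 0 -0.13 0.16 -0.58 1" --pt "0.005 0.026 0 -0.13 0.16 -0.58 1" --pt "0.005 0.026 0 -0.13 0.16 -0.58 1"

```text
t: 19.1
eef_pos: [0.5451, 0.3144, 0.197]
tool_rot: [0.999, -0.052, 0.0, -0.002]
wrist_force: [0.3, 0.6, -0.2]
finger_gap: 0.0852
```

```bash
python3 -c "
from h import *
tgt([.5525,0.3177,.063],-6,0)
print(env.observe()['qpos'].round(2))
d=get('top');cv2.imwrite('pics/l.png',d['img'][...,::-1]);crop(d,390,185,90,100,6,'l_dish.png')
d=get('side');cv2.imwrite('pics/lS.png',d['img'][...,::-1])
"
```

```text
dpos [ 0.0074  0.0033 -0.134 ] rot [-0.25  0.04 -0.03] | per row [ 0.0007  0.0003 -0.0134] [-0.03  0.   -0.  ] |eef [0.5451 0.3144 0.197 ] F [ 0.3  0.6 -0.2] gap 0.0852 t 19.1
[ 0.01  0.49 -0.83  1.61  0.38  1.2  -2.57]
```

View pics/l.png

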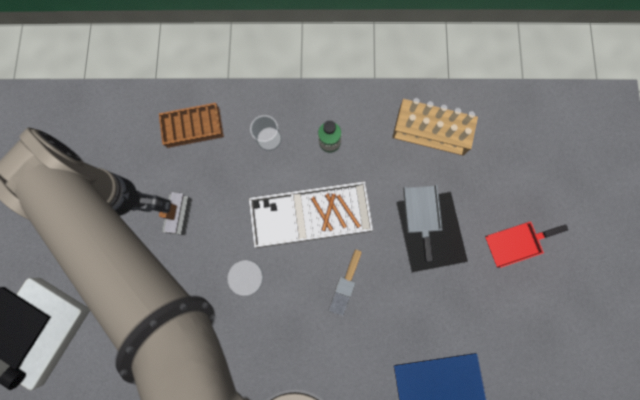

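View pics/lS.png

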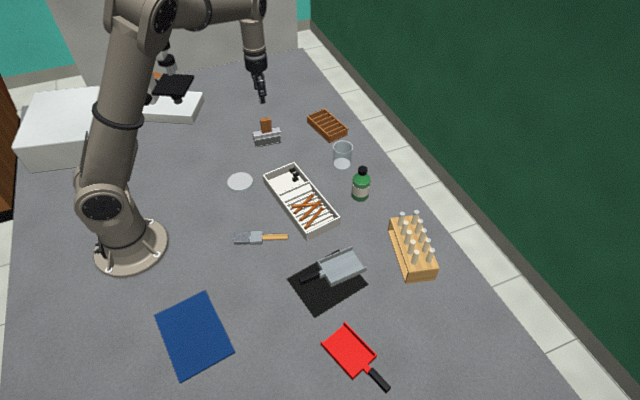

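The dish appears to have been knocked forward since I released it. Here is a closer look.

```bash
python3 -c "
from h import *
s=get('side');crop(s,280,230,100,90,7,'l_dishS.png')
"
```

```text
(no output)
```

View pics/l_dish.png

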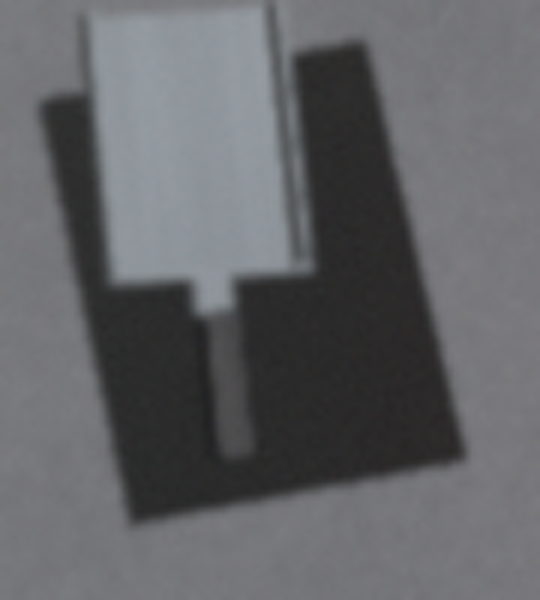

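View pics/l_dishS.png

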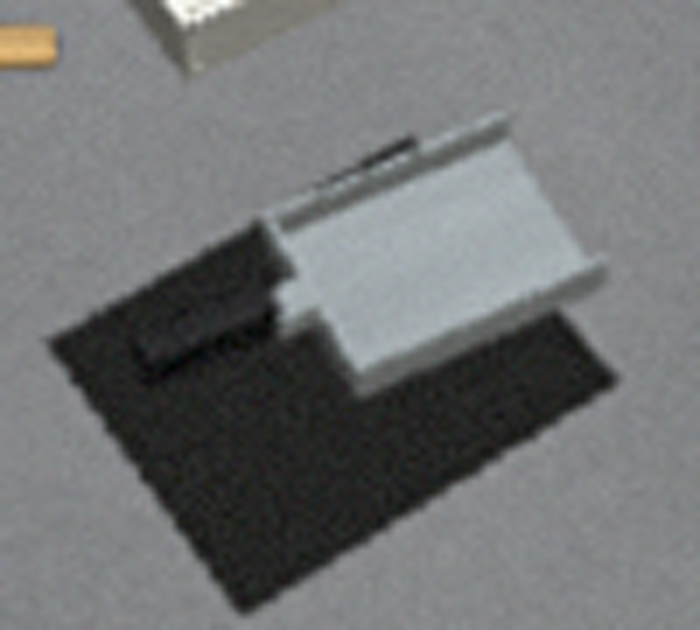

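The knock pushed the dish about 45 mm forward, so it now overhangs the mat's far edge. I'll put that right before taking the rake.

Run:
```python
from h import *
d=get('top');s=get('side')
def P(d,c,x0,y0,k,z): return onplane(d,x0+(c[0]+.5)/k-.5,y0+(c[1]+.5)/k-.5,z)
h=[P(d,c,390,185,6,.037) for c in [(209,315),(241,315),(219,460),(255,458)]]
print('handle',np.round(h,4).tolist(),np.mean(h,0).round(4))
r=np.array([P(s,c,280,230,7,.025) for c in [(510,118),(608,262),(265,218),(360,392)]]);print('rim',r.round(4).tolist(),r.mean(0).round(4))
f=(r[0]+r[1]-r[2]-r[3]);l=r[0]+r[2]-r[1]-r[3];print(np.degrees(np.arctan2(f[1],f[0])),np.degrees(np.arctan2(-l[0],l[1])))
tgt([.452,-.33,.18],4,0,20)
```

```text
handle [[0.4941, -0.3266, 0.037], [0.4942, -0.3402, 0.037], [0.4333, -0.3288, 0.037], [0.4342, -0.344, 0.037]] [ 0.464  -0.3349  0.037 ]
rim [[0.6276, -0.2837, 0.025], [0.6331, -0.366, 0.025], [0.5085, -0.2901, 0.025], [0.5115, -0.3824, 0.025]] [ 0.5702 -0.3305  0.025 ]
5.404641543056161 2.789014909071228
dpos [-0.093  -0.6425 -0.0164] rot [-0.19 -0.    9.95] | per row [-0.0047 -0.0321 -0.0008] [-0.01 -0.    0.5 ] |eef [0.545  0.3125 0.1964] F [-0.5 -0.1 -0.5] gap 0.0855 t 19.35
```

move_arm --pt "-0.004 -0.0325 0 0 0 0.5 1" --pt "-0.004 -0.0325 0 0 0 0.5 1" --pt "-0.004 -0.0325 0 0 0 0.5 1" --pt "-0.004 -0.0325 0 0 0 0.5 1" --pt "-0.004 -0.0325 0 0 0 0.5 1" --pt "-0.004 -0.0325 0 0 0 0.5 1" --pt "-0.004 -0.0325 0 0 0 0.5 1" --pt "-0.004 -0.0325 0 0 0 0.5 1" --pt "-0.004 -0.0325 0 0 0 0.5 1" --pt "-0.004 -0.0325 0 0 0 0.5 1"

```text
t: 20.35
eef_pos: [0.504, -0.0147, 0.1964]
tool_rot: [1.0, -0.009, -0.0, -0.001]
wrist_force: [0.8, -0.4, -0.3]
finger_gap: 0.0856
```

move_arm --pt "-0.004 -0.0325 0 0 0 0.5 1" --pt "-0.004 -0.0325 0 0 0 0.5 1" --pt "-0.004 -0.0325 0 0 0 0.5 1" --pt "-0.004 -0.0325 -0.01 0 0 0.5 1" --pt "-0.004 -0.0325 -0.01 0 0 0.5 1" --pt "-0.004 -0.0325 -0.01 0 0 0.5 1" --pt "-0.004 -0.0325 -0.01 0 0 0.5 1" --pt "-0.004 -0.0325 -0.015 0 0 0.5 1" --pt "-0.004 -0.0325 -0.015 0 0 0.5 1" --pt "-0.004 -0.0325 -0.015 0 0 0.5 1"

```text
t: 21.35
eef_pos: [0.4632, -0.3392, 0.111]
tool_rot: [0.999, 0.034, -0.001, -0.002]
wrist_force: [-0.2, -0.5, 0.6]
finger_gap: 0.0853
```

Run:
```python
from h import *
tgt([.464,-.337,.010],4,0)
print(env.observe()['qpos'].round(2))
d=get('top');crop(d,360,175,140,110,5,'m.png')
s=get('side');crop(s,270,190,120,120,5,'mS.png')
```

```text
dpos [ 0.0008  0.0022 -0.101 ] rot [-0.18 -0.08  0.05] | per row [ 0.0001  0.0002 -0.0101] [-0.02 -0.01  0.01] |eef [ 0.4632 -0.3392  0.111 ] F [-0.2 -0.5  0.6] gap 0.0853 t 21.35
[ 1.06  0.45 -0.64  1.83  0.32  0.97 -1.22]
```

View pics/m.png

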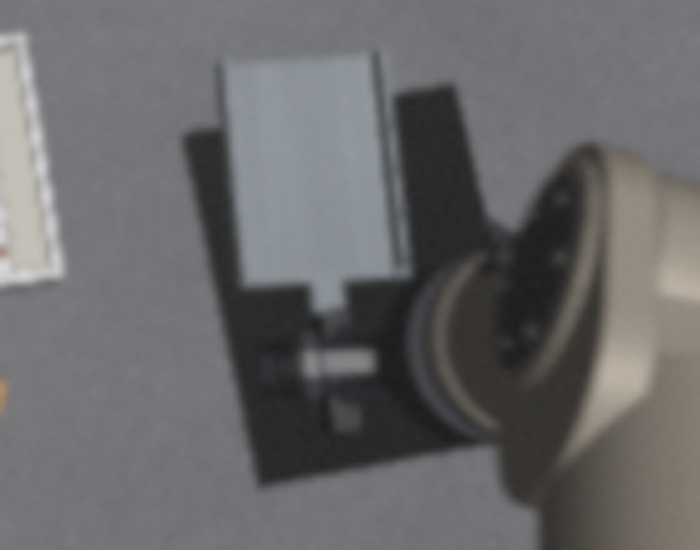

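View pics/mS.png

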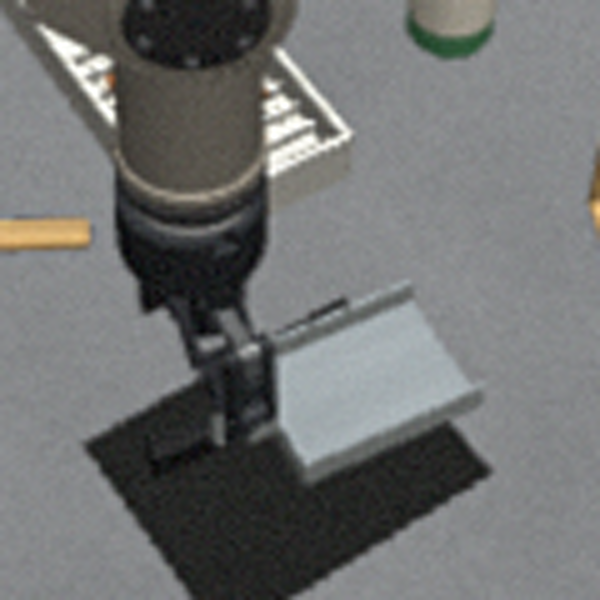

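move_arm --pt "0 0.002 -0.012 0 0 0 1" --pt "0 0 -0.012 0 0 0 1" --pt "0 0 -0.012 0 0 0 1" --pt "0 0 -0.012 0 0 0 1" --pt "0 0 -0.012 0 0 0 1" --pt "0 0 -0.012 0 0 0 1" --pt "0 0 -0.012 0 0 0 1" --pt "0 0 -0.01 0 0 0 1" --pt "0 0 -0.006 0 0 0 1" --pt "0 0 0 0 0 0 1"

```text
t: 22.45
eef_pos: [0.4645, -0.3343, 0.0101]
tool_rot: [0.999, 0.036, -0.001, -0.003]
wrist_force: [-0.2, 0.5, -0.3]
finger_gap: 0.0855
```

move_arm --pt "0 0 0 0 0 0 -1" --pt "0 0 0 0 0 0 -1" --pt "0 0 0 0 0 0 -1" --pt "0 0 0 0 0 0 -1" --pt "0 0 0 0 0 0 -1" --pt "0 0 0 0 0 0 -1" --pt "0 0 0 0 0 0 -1" --pt "0 0 0 0 0 0 -1" --pt "0 0 0 0 0 0 -1" --pt "0 0 0.003 0 0 0 -1"

```text
t: 23.45
eef_pos: [0.4647, -0.3345, 0.0137]
tool_rot: [0.999, 0.036, -0.001, -0.002]
wrist_force: [0.2, 0.2, -2.8]
finger_gap: 0.0138
```

Run:
```python
from h import *
tgt([.464,-.337,.010],4,0)
s=get('side');crop(s,270,190,120,120,5,'nS.png')
```

```text
dpos [-0.0007 -0.0025 -0.0037] rot [-0.27 -0.09 -0.08] | per row [-0.0001 -0.0002 -0.0004] [-0.03 -0.01 -0.01] |eef [ 0.4647 -0.3345  0.0137] F [ 0.2  0.2 -2.8] gap 0.0138 t 23.45
```

View pics/nS.png

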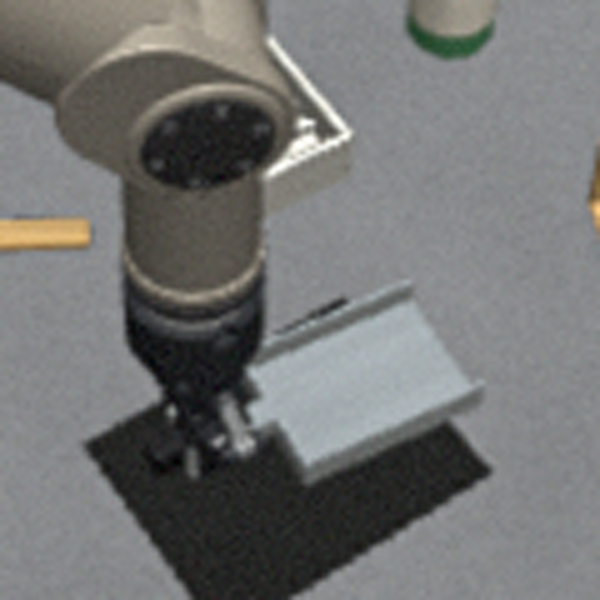

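move_arm --pt "0 0 0.004 0 0 0 -1" --pt "0 0 0.004 0 0 0 -1" --pt "-0.005 -0.002 0.004 0 0 0 -1" --pt "-0.01 -0.003 0 0 0 0 -1" --pt "-0.01 -0.003 0 0 0 0 -1" --pt "-0.01 -0.004 0 0 0 0 -1" --pt "-0.01 -0.003 0 0 0 0 -1" --pt "-0.005 -0.002 0 0 0 0 -1" --pt "-0.002 0 0 0 0 0 -1" --pt "0 0 -0.003 0 0 0 -1"

```text
t: 24.5
eef_pos: [0.4133, -0.3519, 0.0234]
tool_rot: [0.999, 0.035, 0.0, -0.002]
wrist_force: [0.2, -0.6, -1.1]
finger_gap: 0.0141
```

move_arm --pt "0 0 -0.003 0 0 0 -1" --pt "0 0 -0.003 0 0 0 -1" --pt "0 0 -0.003 0 0 0 -1" --pt "0 0 -0.0015 0 0 0 -1" --pt "0 0 -0.0015 0 0 0 -1" --pt "0 0 0 0 0 0 -1" --pt "0 0 0 0 0 0 -1" --pt "0 0 0 0 0 0 -1" --pt "0 0 0 0 0 0 -1" --pt "0 0 0 0 0 0 -1"

```text
t: 25.5
eef_pos: [0.4131, -0.3514, 0.0115]
tool_rot: [0.999, 0.036, -0.0, -0.002]
wrist_force: [-3.3, 3.1, 5.5]
finger_gap: 0.0143
```

Run:
```python
from h import *
tgt([.412,-.3515,.010],4,0)
s=get('side');crop(s,270,190,120,120,5,'oS.png')
```

```text
dpos [-0.0011 -0.0001 -0.0015] rot [-0.26 -0.06 -0.08] | per row [-0.0001 -0.     -0.0002] [-0.03 -0.01 -0.01] |eef [ 0.4131 -0.3514  0.0115] F [-3.3  3.1  5.5] gap 0.0143 t 25.5
```

View pics/oS.png

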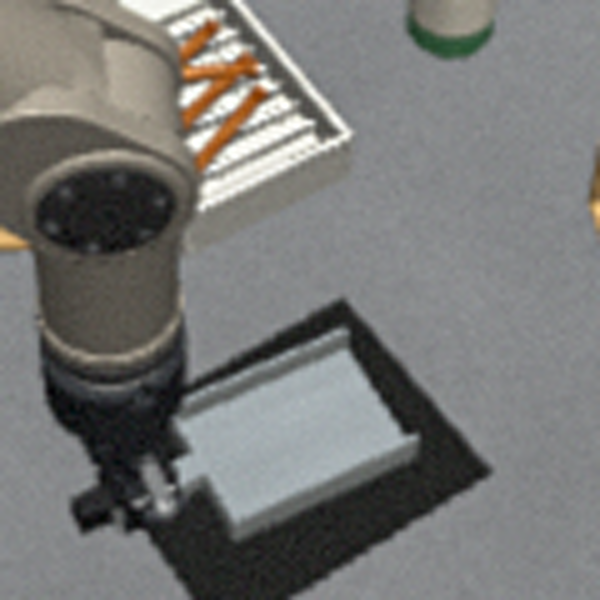

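The dish is back on the mat with contact felt. I'll release it, lift, and go to the rake.

move_arm --pt "0 0 0 0 0 0 1" --pt "0 0 0 0 0 0 1" --pt "0 0 0 0 0 0 1" --pt "0 0 0 0 0 0 1" --pt "0 0 0.01 0 0 0 1" --pt "0 0 0.02 0 0 0 1" --pt "0 0 0.03 0 0 0 1" --pt "0 0 0.04 0 0 0 1" --pt "0.005 0.015 0.04 0 0 -0.5 1" --pt "0.005 0.03 0.04 0 0 -0.5 1"

```text
t: 26.55
eef_pos: [0.4228, -0.3085, 0.1932]
tool_rot: [1.0, 0.025, 0.0, -0.002]
wrist_force: [0.1, -0.3, -0.3]
finger_gap: 0.0851
```

move_arm --pt "0.006 0.03 0 0 0 -0.5 1" --pt "0.006 0.03 0 0 0 -0.5 1" --pt "0.006 0.03 0 0 0 -0.5 1" --pt "0.006 0.03 0 0 0 -0.5 1" --pt "0.006 0.03 0 0 0 -0.5 1" --pt "0.006 0.03 0 0 0 -0.5 1" --pt "0.006 0.03 0 0 0 -0.5 1" --pt "0.006 0.03 0 0 0 -0.5 1" --pt "0.006 0.03 0 0 0 -0.5 1" --pt "0.006 0.03 0 0 0 -0.5 1"

```text
t: 27.55
eef_pos: [0.4832, -0.0055, 0.1917]
tool_rot: [1.0, -0.017, 0.0, -0.002]
wrist_force: [0.6, 0.4, -0.1]
finger_gap: 0.0855
```

move_arm --pt "0.006 0.032 0 0 0 -0.5 1" --pt "0.006 0.032 0 0 0 -0.5 1" --pt "0.006 0.032 0 0 0 -0.5 1" --pt "0.006 0.032 0 0 0 -0.5 1" --pt "0.006 0.032 0 0 0 -0.5 1" --pt "0.006 0.032 0 0 0 -0.5 1" --pt "0.006 0.032 0 0 0 -0.5 1" --pt "0.006 0.032 0 0 0 -0.5 1" --pt "0.006 0.032 0 0 0 -0.5 1" --pt "0.006 0.032 0 0 0 -0.5 1"

```text
t: 28.55
eef_pos: [0.5433, 0.3145, 0.1916]
tool_rot: [0.998, -0.061, 0.0, -0.002]
wrist_force: [-0.0, -0.1, 0.2]
finger_gap: 0.0855
```

```bash
python3 -c "
from h import *
tgt([.5525,0.3177,.063],-6,0)
print(env.observe()['qpos'].round(2))
d=get('top');cv2.imwrite('pics/p.png',d['img'][...,::-1]);crop(d,390,185,90,100,6,'p_dish.png');crop(d,90,165,120,90,6,'p_r.png')
d=get('side');crop(d,225,60,90,100,6,'p_rS.png')
"
```

```text
dpos [ 0.0092  0.0032 -0.1286] rot [-0.26  0.04  0.95] | per row [ 0.0009  0.0003 -0.0129] [-0.03  0.    0.1 ] |eef [0.5433 0.3145 0.1916] F [-0.  -0.1  0.2] gap 0.0855 t 28.55
[ 0.04  0.51 -0.88  1.62  0.41  1.2  -2.62]
```

View pics/p.png

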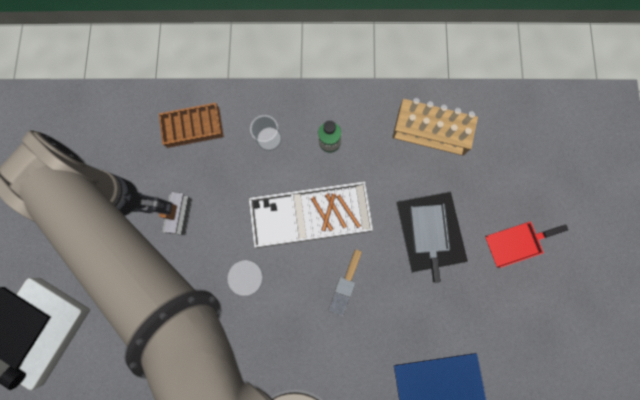

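View pics/p_r.png

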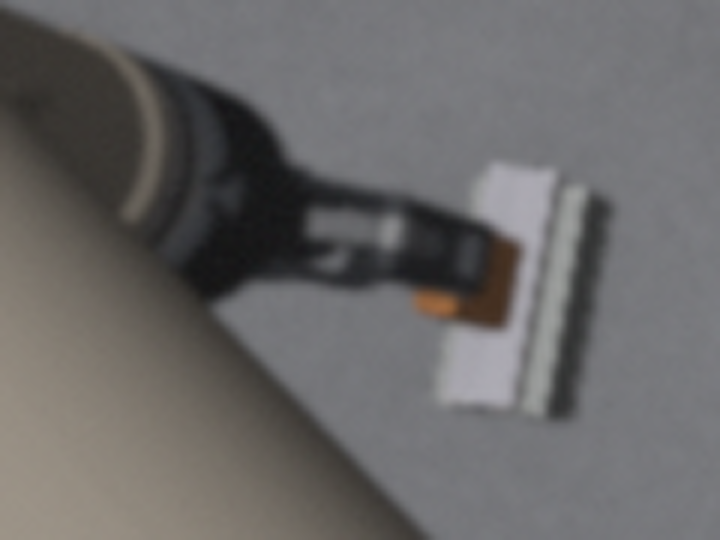

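View pics/p_rS.png

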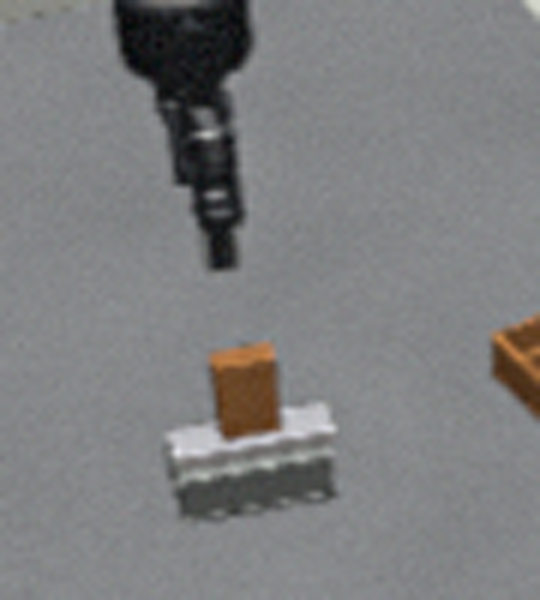

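The dish now sits fully on the mat, at (430,230). I'll go down onto the rake's grip.

move_arm --pt "0.003 0.001 -0.01 0 0 0.3 1" --pt "0.003 0.001 -0.014 0 0 0.3 1" --pt "0.003 0.001 -0.016 0 0 0.3 1" --pt "0 0 -0.016 0 0 0 1" --pt "0 0 -0.016 0 0 0 1" --pt "0 0 -0.016 0 0 0 1" --pt "0 0 -0.016 0 0 0 1" --pt "0 0 -0.016 0 0 0 1" --pt "0 0 -0.01 0 0 0 1" --pt "0 0 0 0 0 0 1"

```text
t: 29.65
eef_pos: [0.5511, 0.3155, 0.059]
tool_rot: [0.999, -0.052, -0.001, -0.001]
wrist_force: [-0.1, 0.5, 0.1]
finger_gap: 0.0852
```

```bash
python3 -c "
from h import *
tgt([.5525,0.3177,.061],-6,0)
print(env.observe()['qpos'].round(2))
d=get('top');crop(d,90,165,120,90,6,'q_r.png')
d=get('side');crop(d,225,60,90,100,6,'q_rS.png')
"
```

```text
dpos [0.0014 0.0022 0.002 ] rot [-0.16 -0.15  0.01] | per row [0.0001 0.0002 0.0002] [-0.02 -0.02  0.  ] |eef [0.5511 0.3155 0.059 ] F [-0.1  0.5  0.1] gap 0.0852 t 29.65
[-0.02  0.66 -0.79  1.71  0.55  1.   -2.69]
```

View pics/q_r.png

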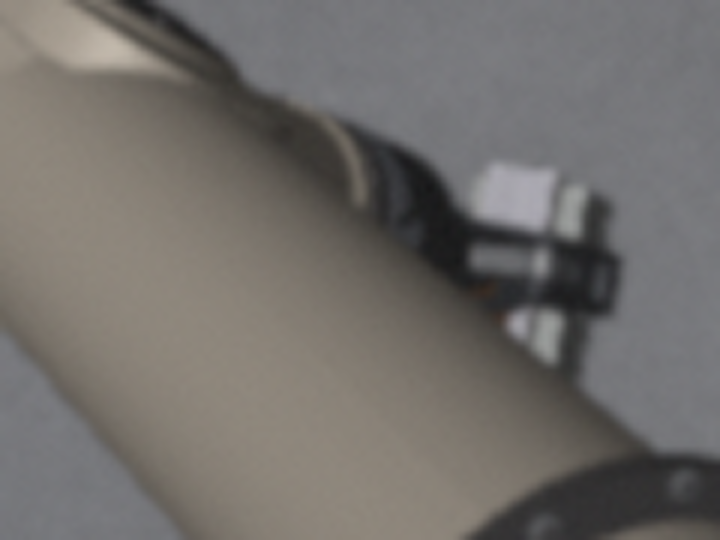

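View pics/q_rS.png

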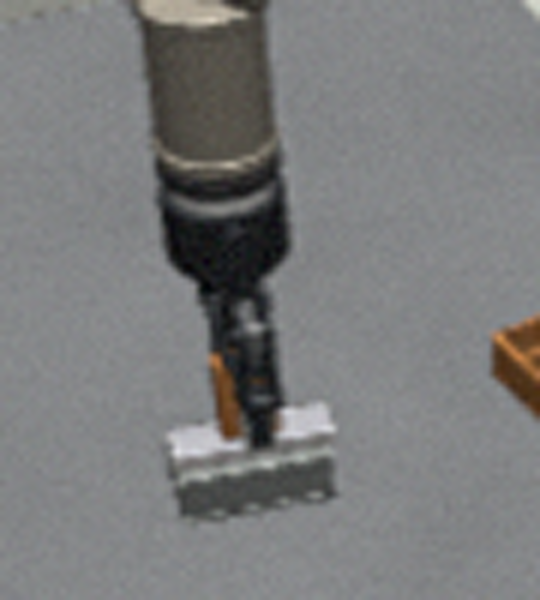

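move_arm --pt "0.001 0.002 0.001 0 0 0 1" --pt "0 0 0 0 0 0 0" --pt "0 0 0 0 0 0 -1" --pt "0 0 0 0 0 0 -1" --pt "0 0 0 0 0 0 -1" --pt "0 0 0 0 0 0 -1" --pt "0 0 0 0 0 0 -1" --pt "0 0 0 0 0 0 -1" --pt "0 0 0 0 0 0 -1" --pt "0 0 0 0 0 0 -1"

```text
t: 30.75
eef_pos: [0.5531, 0.3183, 0.0619]
tool_rot: [0.999, -0.053, -0.0, -0.002]
wrist_force: [-0.1, -0.4, 0.2]
finger_gap: 0.0169
```

```bash
python3 -c "
from h import *
tgt([.5525,0.3177,.061],-6,0)
print(env.observe()['qpos'].round(2),env.observe()['tool_rot'])
"
```

```text
dpos [-0.0006 -0.0006 -0.0009] rot [-0.26  0.    0.03] | per row [-0.0001 -0.0001 -0.0001] [-0.03  0.    0.  ] |eef [0.5531 0.3183 0.0619] F [-0.1 -0.4  0.2] gap 0.0169 t 30.75
[-0.02  0.66 -0.79  1.71  0.54  1.   -2.69] [ 9.98612942e-01 -5.26023983e-02 -8.71619037e-05 -2.27416986e-03]
```

move_arm --pt "0 0 0.003 0 0 0 -1" --pt "0 0 0.005 0 0 0 -1" --pt "0 0 0.008 0 0 0 -1" --pt "0 0 0.01 0 0 0 -1" --pt "0 0 0.012 0 0 0 -1" --pt "0 0 0.014 0 0 0 -1" --pt "0 0 0.014 0 0 0 -1" --pt "0 0 0.012 0 0 0 -1" --pt "0 0 0.01 0 0 0 -1" --pt "0 0 0.005 0 0 0 -1"

```text
t: 31.75
eef_pos: [0.5535, 0.3186, 0.1564]
tool_rot: [0.999, -0.053, 0.001, -0.003]
wrist_force: [0.3, -0.0, -0.8]
finger_gap: 0.0169
```

```bash
cat >> h.py <<'E'
def bay(x,y,z):
    "bay coords (mm; z above ridges for tine tips) -> TCP target with rake held"
    x,y,z=x/1000,y/1000,z/1000
    a=np.radians(8.7); X=x;Y=y-.065
    return np.array([.5503+X*np.cos(a)-Y*np.sin(a),-.0252+X*np.sin(a)+Y*np.cos(a),z+.019+.0559])
E
python3 -c "
from h import *
tgt(bay(0,70,60),8.7,0)
d=get('side');crop(d,225,50,100,110,5,'r_S.png')
d=get('top');crop(d,240,175,140,80,5.5,'r_t.png')
"
```

```text
dpos [-0.0039 -0.3388 -0.0215] rot [-0.31  0.05 14.73] | per row [-0.0004 -0.0339 -0.0022] [-0.03  0.    1.47] |eef [0.5535 0.3186 0.1564] F [ 0.3 -0.  -0.8] gap 0.0169 t 31.75
```

View pics/r_S.png

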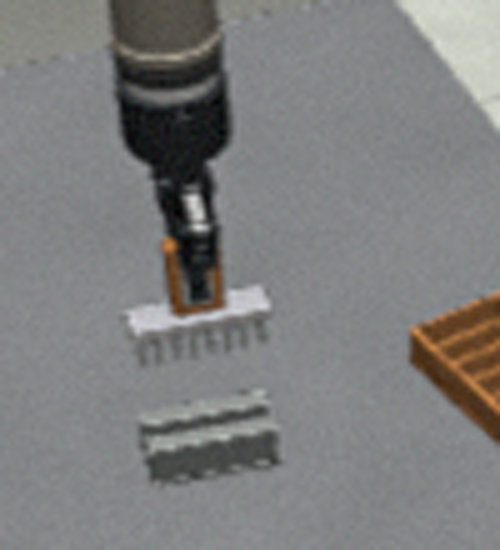

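View pics/r_t.png

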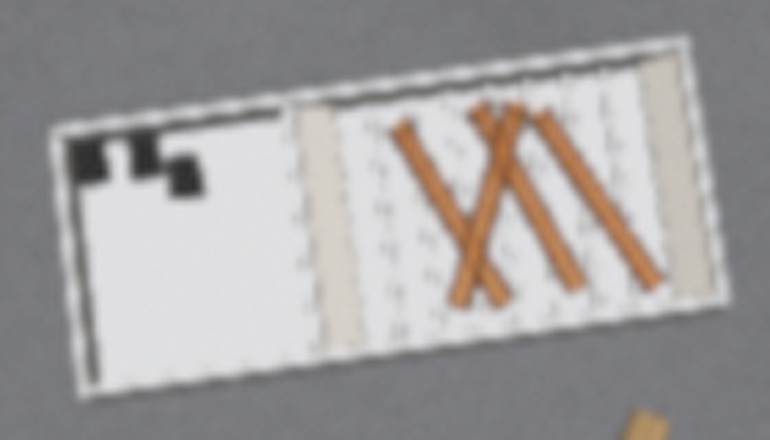

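The rake is held straight and three stoppers are in the well. Next I'll move over the bay's +y end and work out where the tubes lie.

move_arm --pt "0 -0.034 0.003 0 0 1.47 -1" --pt "0 -0.034 0 0 0 1.47 -1" --pt "0 -0.034 0 0 0 1.47 -1" --pt "0 -0.034 0 0 0 1.47 -1" --pt "0 -0.034 0 0 0 1.47 -1" --pt "0 -0.034 0 0 0 1.47 -1" --pt "0 -0.034 0 0 0 1.47 -1" --pt "0 -0.034 0 0 0 1.47 -1" --pt "-0.002 -0.034 0 0 0 1.47 -1" --pt "-0.002 -0.033 -0.005 0 0 1.47 -1"

```text
t: 32.85
eef_pos: [0.5489, -0.0224, 0.1528]
tool_rot: [0.997, 0.076, -0.0, -0.002]
wrist_force: [0.7, -1.0, -1.5]
finger_gap: 0.0171
```

Run:
```python
from h import *
d=get('top');a=np.radians(8.7)
def bc(c,z):
    p=onplane(d,240+(c[0]+.5)/5.5-.5,175+(c[1]+.5)/5.5-.5,z)[:2]-[.5503,-.0252]
    return (np.array([p[0]*np.cos(a)+p[1]*np.sin(a),-p[0]*np.sin(a)+p[1]*np.cos(a)+.065])*1000).round(0)
for n,c1,c2 in [('A',(402,125),(503,302)),('B',(517,105),(459,303)),('C',(480,106),(575,288)),('D',(542,113),(655,288))]: print(n,bc(c1,.027),bc(c2,.027))
tgt(bay(0,72,3),8.7,0);print(env.observe()['qpos'].round(2))
crop(d,220,165,170,100,4.5,'s.png')
s=get('side');crop(s,235,120,130,120,5,'sS.png')
```

```text
A [44. 43.] [-47.   8.]
B [ 46. -12.] [-44.  28.]
C [48.  5.] [-45. -27.]
D [ 40. -24.] [-50. -64.]
dpos [ 0.0016  0.0123 -0.0729] rot [ 0.09 -0.3   0.43] | per row [ 0.0002  0.0012 -0.0073] [ 0.01 -0.03  0.04] |eef [ 0.5477 -0.0306  0.1508] F [-1.2 -6.6 -2.2] gap 0.017 t 32.9
[ 0.71  0.43 -0.92  1.85  0.39  1.06 -1.79]
```

View pics/s.png

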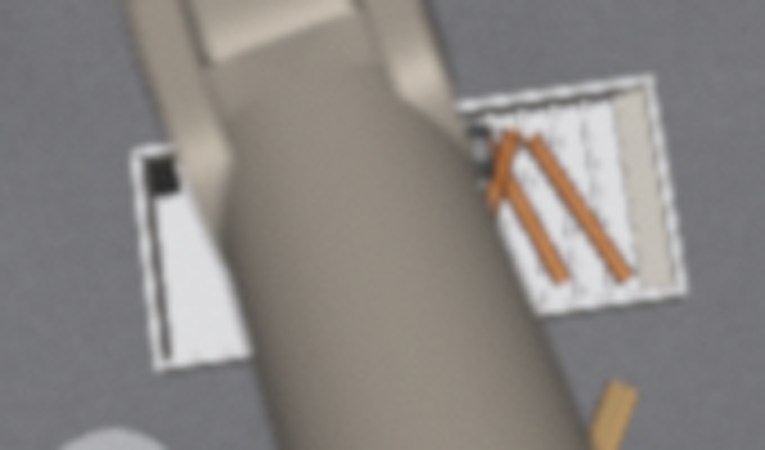

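View pics/sS.png

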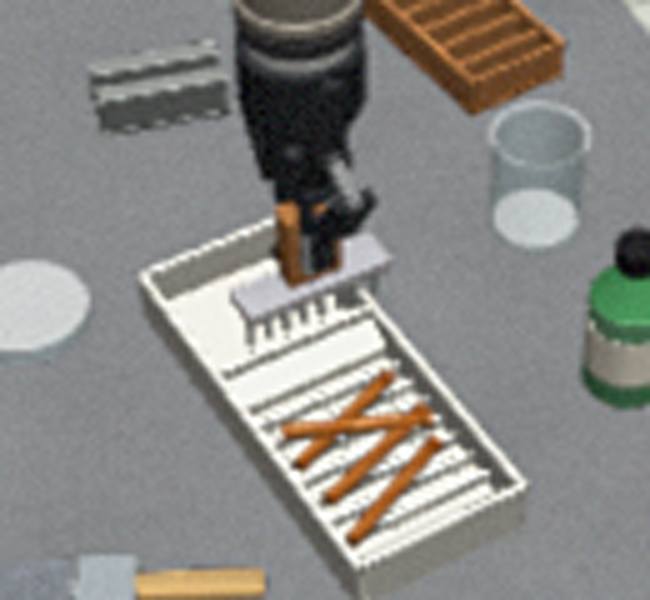

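move_arm --pt "0.0005 0.003 -0.005 0 0 0.1 -1" --pt "0.0005 0.003 -0.01 0 0 0.1 -1" --pt "0.0005 0.003 -0.012 0 0 0.1 -1" --pt "0 0.003 -0.012 0 0 0.1 -1" --pt "0 0 -0.012 0 0 0 -1" --pt "0 0 -0.01 0 0 0 -1" --pt "0 0 -0.006 0 0 0 -1" --pt "0 0 -0.003 0 0 0 -1" --pt "0 0 0 0 0 0 -1" --pt "0 0 0 0 0 0 -1"

```text
t: 33.95
eef_pos: [0.551, -0.0088, 0.0833]
tool_rot: [0.997, 0.079, 0.0, -0.002]
wrist_force: [-0.4, -0.3, -0.9]
finger_gap: 0.0169
```

Run:
```python
from h import *
tgt(bay(0,72,3),8.7,0)
s=get('side');crop(s,235,120,130,120,5,'tS.png')
```

```text
dpos [-0.0017 -0.0095 -0.0054] rot [-0.24 -0.01 -0.36] | per row [-0.0002 -0.0009 -0.0005] [-0.02 -0.   -0.04] |eef [ 0.551  -0.0088  0.0833] F [-0.4 -0.3 -0.9] gap 0.0169 t 33.95
```

View pics/tS.png

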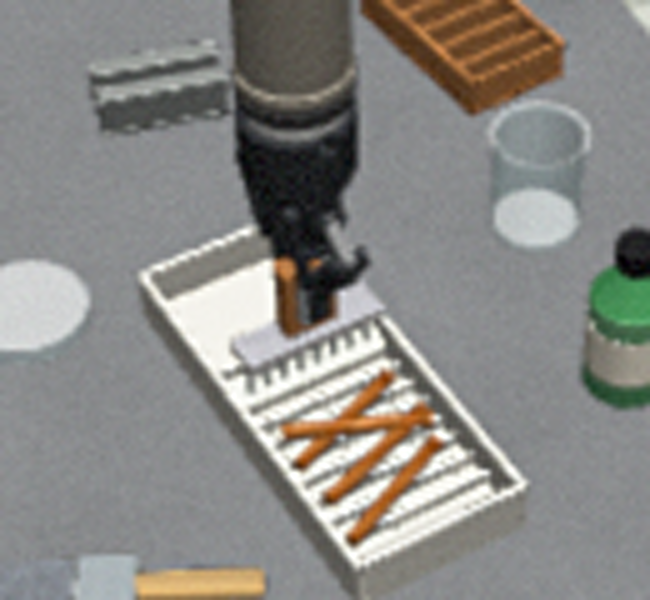

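move_arm --pt "0 -0.003 0 0 0 -0.36 -1" --pt "0 -0.003 0 0 0 0 -1" --pt "-0.001 -0.003 0 0 0 0 -1" --pt "-0.001 -0.001 -0.001 0 0 0 -1" --pt "0 0 -0.002 0 0 0 -1" --pt "0 0 -0.002 0 0 0 -1" --pt "0 0 0 0 0 0 -1" --pt "0 0 0 0 0 0 -1" --pt "0 0 0 0 0 0 -1" --pt "0 0 0 0 0 0 -1"

```text
t: 35.0
eef_pos: [0.5486, -0.0187, 0.078]
tool_rot: [0.997, 0.076, -0.0, -0.002]
wrist_force: [-0.4, 1.1, -1.3]
finger_gap: 0.0168
```

Run:
```python
from h import *
tgt(bay(0,45,3),8.7,0)
tgt(bay(0,72,3),8.7,0)
```

```text
dpos [ 0.0047 -0.0263 -0.0001] rot [-0.24 -0.06 -0.02] | per row [ 0.0005 -0.0026 -0.    ] [-0.02 -0.01 -0.  ] |eef [ 0.5486 -0.0187  0.078 ] F [-0.4  1.1 -1.3] gap 0.0168 t 35.0
dpos [ 0.0006  0.0004 -0.0001] rot [-0.24 -0.06 -0.02] | per row [ 0.0001  0.     -0.    ] [-0.02 -0.01 -0.  ] |eef [ 0.5486 -0.0187  0.078 ] F [-0.4  1.1 -1.3] gap 0.0168 t 35.0
```

The rake is in place, so I'll comb toward -y slowly.

move_arm --pt "0.0004 -0.0027 0 0 0 0 -1" --pt "0.0004 -0.0027 0 0 0 0 -1" --pt "0.0004 -0.0027 0 0 0 0 -1" --pt "0.0004 -0.0027 0 0 0 0 -1" --pt "0.0004 -0.0027 0 0 0 0 -1" --pt "0.0004 -0.0027 0 0 0 0 -1" --pt "0.0004 -0.0027 0 0 0 0 -1" --pt "0.0004 -0.0027 0 0 0 0 -1" --pt "0.0004 -0.0027 0 0 0 0 -1" --pt "0.0004 -0.0027 0 0 0 0 -1"

```text
t: 36.0
eef_pos: [0.5526, -0.046, 0.0779]
tool_rot: [0.997, 0.076, -0.0, -0.002]
wrist_force: [-0.6, -0.4, -0.4]
finger_gap: 0.0166
```

move_arm --pt "0.0004 -0.0027 0 0 0 0 -1" --pt "0.0004 -0.0027 0 0 0 0 -1" --pt "0.0004 -0.0027 0 0 0 0 -1" --pt "0.0004 -0.0027 0 0 0 0 -1" --pt "0.0004 -0.0027 0 0 0 0 -1" --pt "0.0004 -0.0027 0 0 0 0 -1" --pt "0.0004 -0.0027 0 0 0 0 -1" --pt "0.0004 -0.0027 0 0 0 0 -1" --pt "0.0004 -0.0027 0 0 0 0 -1" --pt "0.0004 -0.0027 0 0 0 0 -1"

```text
t: 37.0
eef_pos: [0.5566, -0.073, 0.0779]
tool_rot: [0.997, 0.076, -0.0, -0.002]
wrist_force: [-0.8, 0.1, -0.8]
finger_gap: 0.0168
```

Run:
```python
from h import *
tgt(bay(0,0,3),8.7,0)
s=get('side');crop(s,235,120,130,120,5,'uS.png')
```

```text
dpos [ 0.0035 -0.0164 -0.    ] rot [-0.24 -0.07 -0.01] | per row [ 0.0004 -0.0016 -0.    ] [-0.02 -0.01 -0.  ] |eef [ 0.5566 -0.073   0.0779] F [-0.8  0.1 -0.8] gap 0.0168 t 37.0
```

View pics/uS.png

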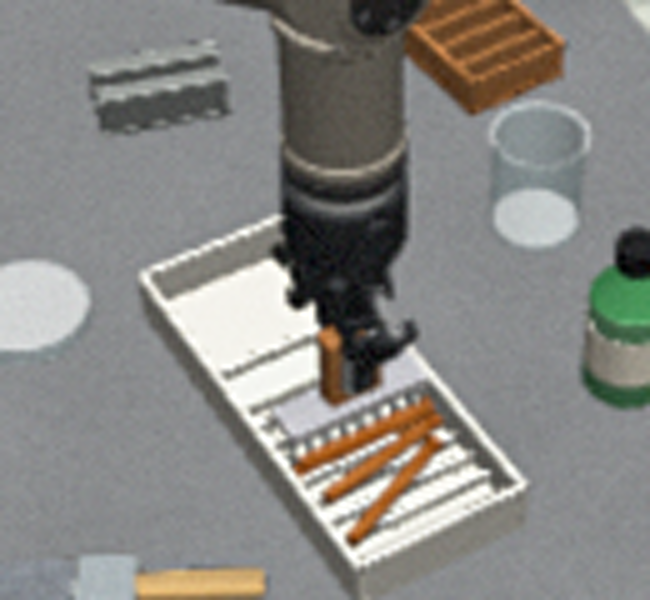

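move_arm --pt "0.0004 -0.0025 0 0 0 0 -1" --pt "0.0004 -0.0025 0 0 0 0 -1" --pt "0.0004 -0.0025 0 0 0 0 -1" --pt "0.0004 -0.0025 0 0 0 0 -1" --pt "0.0004 -0.0025 0 0 0 0 -1" --pt "0.0004 -0.0025 0 0 0 0 -1" --pt "0.0004 -0.0025 0 0 0 0 -1" --pt "0.0004 -0.0025 0 0 0 0 -1" --pt "0.0004 -0.0025 0 0 0 0 -1" --pt "0.0004 -0.0025 0 0 0 0 -1"

```text
t: 38.05
eef_pos: [0.5606, -0.098, 0.0779]
tool_rot: [0.997, 0.076, -0.0, -0.002]
wrist_force: [0.2, 0.0, -1.5]
finger_gap: 0.0168
```

Run:
```python
from h import *
tgt(bay(0,-10,3),8.7,0)
s=get('side');crop(s,235,120,130,120,5,'vS.png')
```

```text
dpos [ 0.0011 -0.0013 -0.    ] rot [-0.25 -0.06 -0.01] | per row [ 0.0001 -0.0001 -0.    ] [-0.02 -0.01 -0.  ] |eef [ 0.5606 -0.098   0.0779] F [ 0.2  0.  -1.5] gap 0.0168 t 38.05
```

View pics/vS.png

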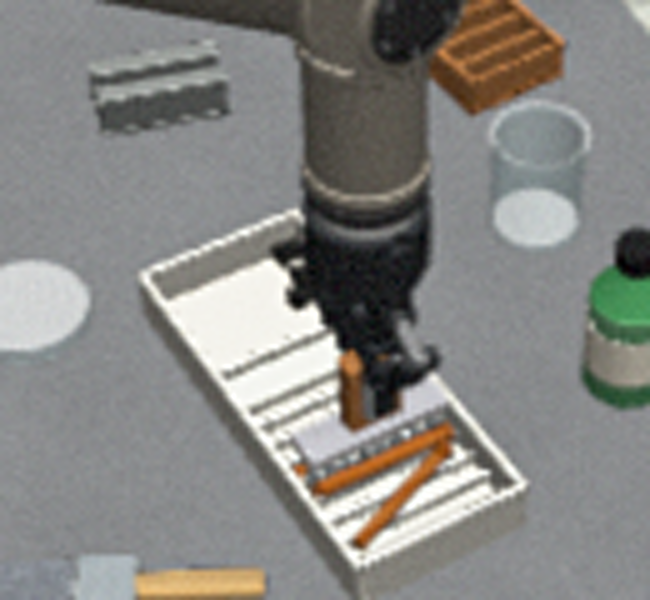

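move_arm --pt "0.0004 -0.0025 0 0 0 0 -1" --pt "0.0004 -0.0025 0 0 0 0 -1" --pt "0.0004 -0.0025 0 0 0 0 -1" --pt "0.0004 -0.0025 0 0 0 0 -1" --pt "0.0004 -0.0025 0 0 0 0 -1" --pt "0.0004 -0.0025 0 0 0 0 -1" --pt "0.0004 -0.0025 0 0 0 0 -1" --pt "0.0004 -0.0025 0 0 0 0 -1" --pt "0.0004 -0.0025 0 0 0 0 -1" --pt "0.0004 -0.0025 0 0 0 0 -1"

```text
t: 39.1
eef_pos: [0.5646, -0.123, 0.0779]
tool_rot: [0.997, 0.076, -0.0, -0.002]
wrist_force: [0.3, -0.1, -1.9]
finger_gap: 0.0171
```

Run:
```python
from h import *
tgt(bay(0,-35,3),8.7,0)
s=get('side');crop(s,255,140,110,110,5.4,'wS.png')
d=get('top');crop(d,240,175,140,80,5.5,'w.png')
```

```text
dpos [ 0.0008 -0.0011 -0.    ] rot [-0.25 -0.06 -0.01] | per row [ 0.0001 -0.0001 -0.    ] [-0.02 -0.01 -0.  ] |eef [ 0.5646 -0.123   0.0779] F [ 0.3 -0.1 -1.9] gap 0.0171 t 39.1
```

View pics/wS.png

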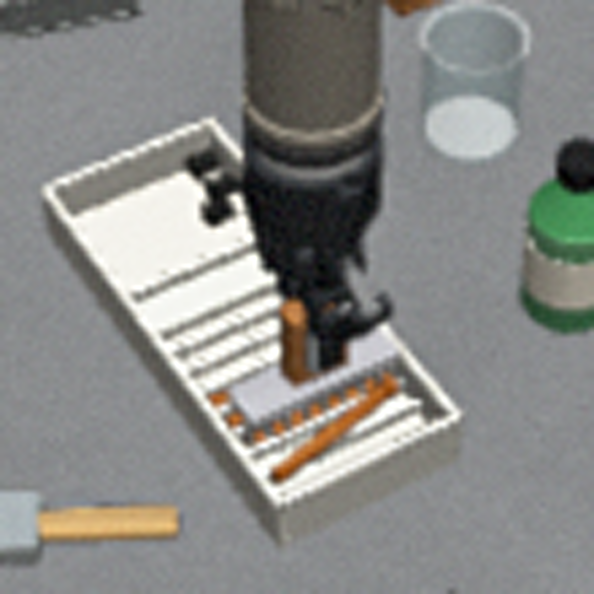

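View pics/w.png

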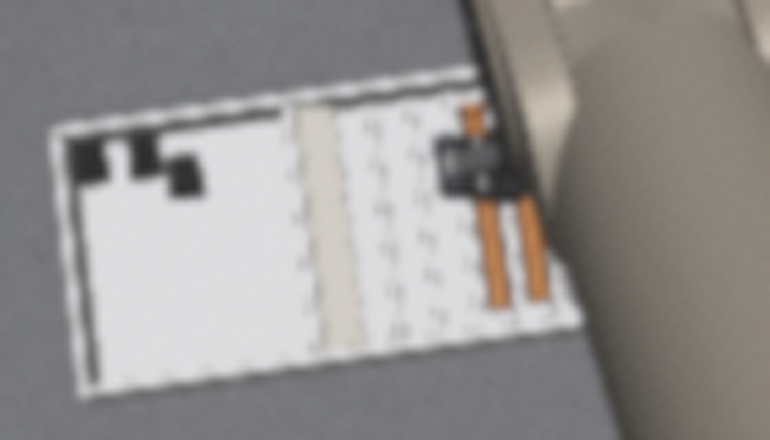

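Two tubes lie in separate grooves, a third is dropping in under the tines, and the last is still ahead. I'll keep combing.

move_arm --pt "0.0004 -0.0025 0 0 0 0 -1" --pt "0.0004 -0.0025 0 0 0 0 -1" --pt "0.0004 -0.0025 0 0 0 0 -1" --pt "0.0004 -0.0025 0 0 0 0 -1" --pt "0.0004 -0.0025 0 0 0 0 -1" --pt "0.0004 -0.0025 0 0 0 0 -1" --pt "0.0004 -0.0025 0 0 0 0 -1" --pt "0.0004 -0.0025 0 0 0 0 -1" --pt "0.0004 -0.0025 0 0 0 0 -1" --pt "0.0004 -0.0025 0 0 0 0 -1"

```text
t: 40.2
eef_pos: [0.5686, -0.148, 0.0779]
tool_rot: [0.997, 0.076, -0.0, -0.002]
wrist_force: [0.2, -1.1, -0.9]
finger_gap: 0.0164
```

Run:
```python
from h import *
tgt(bay(0,-60,3),8.7,0)
s=get('side');crop(s,255,140,110,110,5.4,'xS.png')
```

```text
dpos [ 0.0006 -0.0008 -0.    ] rot [-0.24 -0.06 -0.01] | per row [ 0.0001 -0.0001 -0.    ] [-0.02 -0.01 -0.  ] |eef [ 0.5686 -0.148   0.0779] F [ 0.2 -1.1 -0.9] gap 0.0164 t 40.2
```

View pics/xS.png

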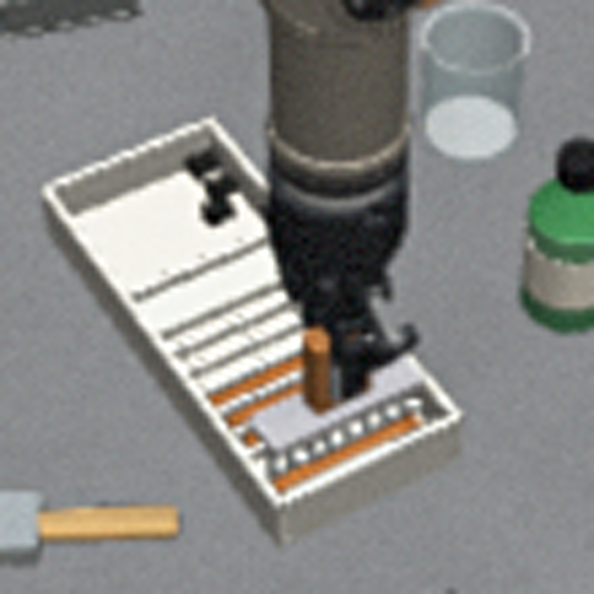

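The last tube is parallel at the outer groove. A few more millimetres, then up.

move_arm --pt "0.0004 -0.002 0 0 0 0 -1" --pt "0.0004 -0.002 0 0 0 0 -1" --pt "0.0004 -0.002 0 0 0 0 -1" --pt "0.0003 -0.002 0 0 0 0 -1" --pt "0 -0.002 0 0 0 0 -1" --pt "0 0 0 0 0 0 -1" --pt "0 0 0 0 0 0 -1" --pt "0 0 0.01 0 0 0 -1" --pt "0 0 0.02 0 0 0 -1" --pt "0 0 0.03 0 0 0 -1"

```text
t: 41.25
eef_pos: [0.5689, -0.1574, 0.1378]
tool_rot: [0.997, 0.076, -0.002, -0.003]
wrist_force: [-0.5, -0.3, -0.9]
finger_gap: 0.0168
```

move_arm --pt "0 0.01 0.03 0 0 0 -1" --pt "0 0.025 0.01 0 0 -0.7 -1" --pt "0 0.034 0 0 0 -0.8 -1" --pt "0 0.034 0 0 0 -0.8 -1" --pt "0 0.034 0 0 0 -0.8 -1" --pt "0 0.034 0 0 0 -0.8 -1" --pt "0 0.034 0 0 0 -0.8 -1" --pt "0 0.034 0 0 0 -0.8 -1" --pt "0 0.034 0 0 0 -0.8 -1" --pt "0 0.034 0 0 0 -0.8 -1"

```text
t: 42.25
eef_pos: [0.5699, 0.1508, 0.1788]
tool_rot: [1.0, 0.014, 0.0, -0.002]
wrist_force: [0.1, 0.7, -1.8]
finger_gap: 0.0171
```

Run:
```python
from h import *
tgt([.5531,.3183,.16],-6,0)
s=get('side');crop(s,255,150,110,100,6,'yS.png')
d=get('top');crop(d,240,175,140,80,5.5,'y.png')
```

```text
dpos [-0.0168  0.1675 -0.0188] rot [-0.25  0.04 -7.6 ] | per row [-0.0017  0.0167 -0.0019] [-0.02  0.   -0.76] |eef [0.5699 0.1508 0.1788] F [ 0.1  0.7 -1.8] gap 0.0171 t 42.25
```

View pics/yS.png

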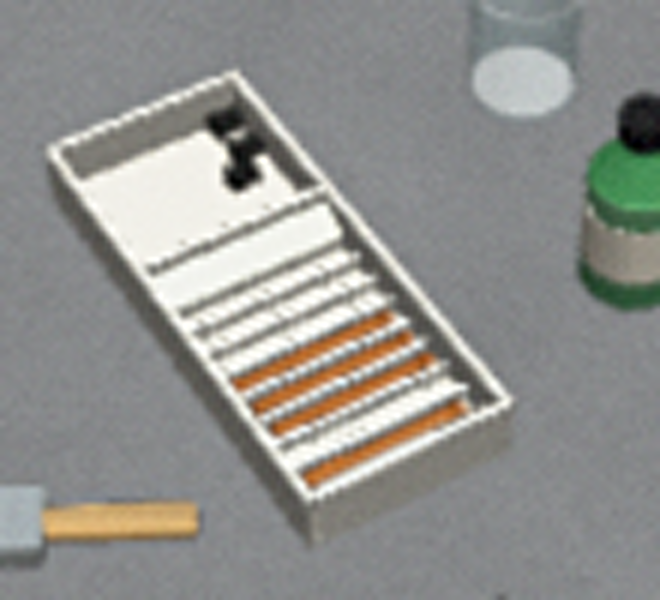

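View pics/y.png

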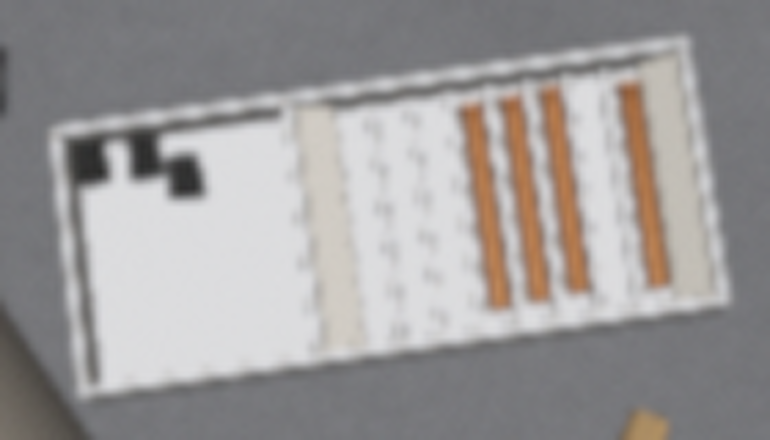

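All four tubes lie in separate grooves. Now I'll take the rake back to its rest.

move_arm --pt "-0.002 0.02 -0.002 0 0 -0.95 -1" --pt "-0.002 0.02 -0.002 0 0 -0.95 -1" --pt "-0.002 0.02 -0.002 0 0 -0.95 -1" --pt "-0.002 0.02 -0.002 0 0 -0.95 -1" --pt "-0.002 0.02 -0.002 0 0 -0.95 -1" --pt "-0.002 0.02 -0.002 0 0 -0.95 -1" --pt "-0.002 0.02 -0.002 0 0 -0.95 -1" --pt "-0.002 0.015 -0.002 0 0 -0.95 -1" --pt "0 0.005 -0.002 0 0 0 -1" --pt "0 0 0 0 0 0 -1"

```text
t: 43.35
eef_pos: [0.5538, 0.3094, 0.16]
tool_rot: [0.999, -0.051, -0.0, -0.002]
wrist_force: [0.3, -0.1, -2.3]
finger_gap: 0.017
```

Run:
```python
from h import *
tgt([.5531,.3183,.0619],-6,0)
```

```text
dpos [-0.0007  0.0089 -0.0981] rot [-0.24 -0.01 -0.1 ] | per row [-0.0001  0.0009 -0.0098] [-0.02 -0.   -0.01] |eef [0.5538 0.3094 0.16  ] F [ 0.3 -0.1 -2.3] gap 0.017 t 43.35
```

move_arm --pt "-0.0005 0.003 -0.006 0 0 0 -1" --pt "0 0.003 -0.01 0 0 0 -1" --pt "0 0.003 -0.012 0 0 0 -1" --pt "0 0 -0.012 0 0 0 -1" --pt "0 0 -0.01 0 0 0 -1" --pt "0 0 -0.005 0 0 0 -1" --pt "0 0 0 0 0 0 -1" --pt "0 0 0 0 0 0 -1" --pt "0 0 0 0 0 0 -1" --pt "0 0 0 0 0 0 -1"

```text
t: 44.35
eef_pos: [0.5539, 0.3184, 0.1055]
tool_rot: [0.999, -0.052, 0.0, -0.002]
wrist_force: [-0.3, 0.1, -1.5]
finger_gap: 0.017
```

Run:
```python
from h import *
tgt([.5531,.3183,.0619],-6,0)
s=get('side');crop(s,225,80,80,80,7,'zS.png')
```

```text
dpos [-0.0008 -0.0001 -0.0436] rot [-0.28  0.06 -0.  ] | per row [-0.0001 -0.     -0.0044] [-0.03  0.01 -0.  ] |eef [0.5539 0.3184 0.1055] F [-0.3  0.1 -1.5] gap 0.017 t 44.35
```

View pics/zS.png

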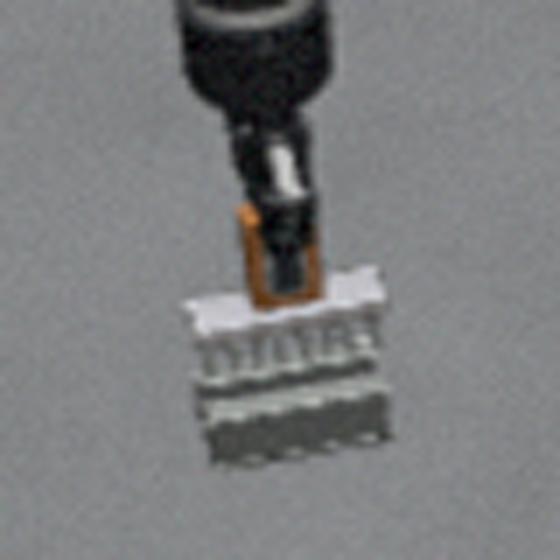

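Lined up over the slot. I'll lower it.

move_arm --pt "-0.0004 0 -0.004 0 0 0 -1" --pt "-0.0004 0 -0.005 0 0 0 -1" --pt "0 0 -0.005 0 0 0 -1" --pt "0 0 -0.005 0 0 0 -1" --pt "0 0 -0.005 0 0 0 -1" --pt "0 0 -0.005 0 0 0 -1" --pt "0 0 -0.005 0 0 0 -1" --pt "0 0 -0.005 0 0 0 -1" --pt "0 0 -0.003 0 0 0 -1" --pt "0 0 -0.001 0 0 0 -1"

```text
t: 45.4
eef_pos: [0.5527, 0.3182, 0.0619]
tool_rot: [0.999, -0.052, -0.0, -0.002]
wrist_force: [-0.7, -0.8, 2.9]
finger_gap: 0.0168
```

Run:
```python
from h import *
tgt([.5531,.3183,.0619],-6,0)
s=get('side');crop(s,225,80,80,80,7,'aaS.png')
```

```text
dpos [ 0.0004  0.0001 -0.    ] rot [-0.23 -0.02 -0.01] | per row [ 0.  0. -0.] [-0.02 -0.   -0.  ] |eef [0.5527 0.3182 0.0619] F [-0.7 -0.8  2.9] gap 0.0168 t 45.4
```

View pics/aaS.png

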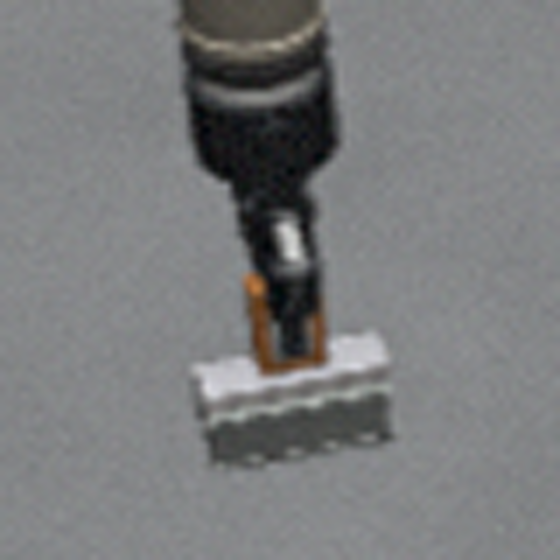

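The rake is seated, with 2.9 N of contact. I'll open the gripper and pull up.

move_arm --pt "0 0 0 0 0 0 -0.5" --pt "0 0 0 0 0 0 0" --pt "0 0 0 0 0 0 0.5" --pt "0 0 0 0 0 0 1" --pt "0 0 0 0 0 0 1" --pt "0 0 0 0 0 0 1" --pt "0 0 0.005 0 0 0 1" --pt "0 0 0.01 0 0 0 1" --pt "0 0 0.02 0 0 0 1" --pt "0 0 0.02 0 0 0 1"

```text
t: 46.45
eef_pos: [0.5527, 0.3183, 0.1182]
tool_rot: [0.999, -0.052, -0.0, -0.002]
wrist_force: [0.3, -0.2, 0.2]
finger_gap: 0.0854
```

move_arm --pt "0 0 0.03 0 0 0 1" --pt "0 0 0.03 0 0 0 1" --pt "-0.01 0 0.03 0 0 0 1" --pt "-0.02 0 0.03 0 0 0 1" --pt "-0.02 0 0.03 0 0 0 1" --pt "-0.02 0 0.02 0 0 0 1" --pt "-0.02 0 0 0 0 0 1" --pt "-0.01 0 0 0 0 0 1" --pt "0 0 0 0 0 0 1" --pt "0 0 0 0 0 0 1"

```text
t: 47.45
eef_pos: [0.4535, 0.3177, 0.2867]
tool_rot: [0.999, -0.053, 0.0, -0.002]
wrist_force: [-0.2, 0.2, -0.7]
finger_gap: 0.0855
```

Run:
```python
from h import *
tgt([.5531,.3183,.0619],-6,0)
s=get('side');d=get('top')
cv2.imwrite('pics/zzS.png',s['img'][...,::-1]);cv2.imwrite('pics/zz.png',d['img'][...,::-1])
crop(d,240,175,140,80,5.5,'zz_tray.png')
# tubes: mask in both views, triangulate centres
def tubes(im,x0,y0,x1,y1):
    hsv=cv2.cvtColor(im,cv2.COLOR_RGB2HSV);m=cv2.inRange(hsv,(3,110,60),(22,255,255));k=np.zeros_like(m);k[y0:y1,x0:x1]=m[y0:y1,x0:x1]
    n,l,st,c=cv2.connectedComponentsWithStats(k);return [(c[i],st[i,4]) for i in range(1,n) if st[i,4]>25]
a=np.radians(8.7)
T=sorted(tubes(d['img'],300,180,372,240),key=lambda t:t[0][0]);S=sorted(tubes(s['img'],262,165,342,240),key=lambda t:t[0][1])
print(len(T),len(S))
for t,q in zip(T,S):
    p,e=tri(d,t[0],s,q[0]);r=onplane(d,*t[0],.017)[:2]-[.5503,-.0252]
    print(t[0].round(1),'bay y',round((-r[0]*np.sin(a)+r[1]*np.cos(a)+.065)*1000,1),'tri z',p[2].round(4),'gap',round(e,4))
```

```text
dpos [ 0.0996  0.0006 -0.2248] rot [-0.23  0.02  0.03] | per row [ 0.01    0.0001 -0.0225] [-0.02  0.    0.  ] |eef [0.4535 0.3177 0.2867] F [-0.2  0.2 -0.7] gap 0.0855 t 47.45
4 5
[328.  212.1] bay y 8.9 tri z 0.0182 gap 0.0022
[335.2 210.8] bay y -10.3 tri z 0.0191 gap 0.0007
[342.2 208.9] bay y -29.3 tri z 0.0183 gap 0.002
[356.8 208. ] bay y -67.5 tri z 0.0174 gap 0.005
```

View pics/zzS.png

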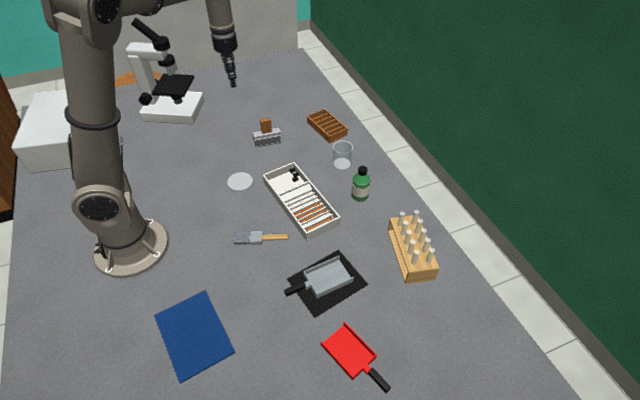

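View pics/zz.png

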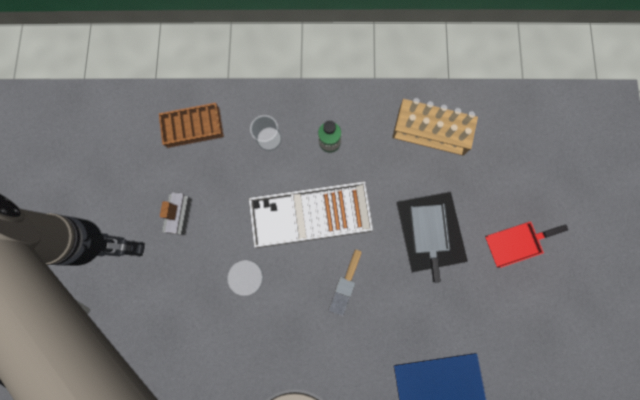

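```bash
python3 -c "
from bench import finish_job
print(finish_job())"
```

```text
the job is handed in; nothing more can be done
None
```

The job is done and handed in at about 47 s of the 200 s allowed.

- **Stoppers and dish:** I tipped all three stoppers from the steel dish into the well and set the dish back on the mat. After I let go, the dish was knocked about 45 mm forward and overhung the mat's far edge. I took it by the handle again and put it back before touching the rake.
- **Tubes:** One slow pass of the rake laid all four tubes in the grooves, and the rake then went back into its rest.

**Last checks, both cameras:**
- The four tubes measure at bay y of about +9, -10, -29 and -67 mm, each in its own groove. Their seen surfaces are at about 18 mm, which fits tubes lying in grooves.
- Three stoppers are in the well, the dish is upright and fully on the mat, and the rake stands in its rest.
- The bystanders and the red look-alike have not visibly moved, and the gripper is clear of everything.

**One disagreement:** the side-view colour mask gave five blobs for the four tubes. The extra one was not traced, but the last tube's rays missed each other by 5 mm, so its two-view height is less certain. The earlier enlarged pictures from both cameras show it lying in the outer groove.

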